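# Clear the cooling shelf and line up the soldered tins

## Task

Get the cooling shelf ready and load it: with the hand scraper, sweep all the loose sheet-metal trimmings off the shelf into the red scrap tray (they are sharp, so keep the fingers off them), and stand the scraper back upright in the middle of its rubber mat. Then set every tinplate box upright on the shelf in one neat row, one to a painted bay, square in its outline, starting at the green bay and leaving no bay empty between them. Hold the boxes gently, with no more than 15 N on a side, because thin tinplate dents, and leave the other things on the bench where they are.

Things in the scene. Friction and masses are not known exactly. Their poses are not given: they have to be found in the camera images.
- shelf: low cooling shelf of folded bare sheet metal on blue feet, fixed to the bench: 156 mm (x) by 450 mm (y), its flat top 50 mm above the bench. Its two long edges have upturned lips 3 mm thick and 10 mm high (150 mm between them); both short ends (+y and -y) are open and flush. Origin at the bench under its centre, x away from the robot, y along its length
- scrap_tray: red open scrap tray standing on the bench, close against one of the shelf's open ends (at its +y end in some starts, its -y end in others): 160 mm (x) by 105 mm (y), rim 44 mm high (6 mm below the shelf's top), walls and floor 3 mm. Fixed; origin under its centre, axes along the shelf's. A like blue tray of good copper parts stands at the shelf's other end; nothing is to fall into that one
- mat: the scraper's black rubber mat, fixed flat on the bench: 160 mm (x) by 60 mm (y), 3 mm thick. Origin at the bench under its centre
- scraper: loose hand scraper, about 0.3 kg, standing upright on its mat: orange nylon block 130 mm long (x) by 30 mm (y) by 26 mm high at the foot, an aluminium neck (110 by 20 mm) up to 38 mm, and above it an upright wooden grip 100 mm (x) by 24 mm (y) from 38 to 88 mm high, with a rounded top to 100 mm (look only). Origin under its centre; sweep with it moving along its y
- bay1 (a point): centre of painted bay 1 on the shelf's top (green outline, about 78 mm in x by 84 mm in y), at y = 176 mm in the shelf's frame; the tin's 74 mm length goes along the shelf's y
- bay2 (a point): centre of painted bay 2 on the shelf's top (yellow outline, about 78 mm in x by 84 mm in y), at y = 88 mm in the shelf's frame; the tin's 74 mm length goes along the shelf's y
- bay3 (a point): centre of painted bay 3 on the shelf's top (yellow outline, about 78 mm in x by 84 mm in y), at y = 0 mm in the shelf's frame; the tin's 74 mm length goes along the shelf's y
- bay4 (a point): centre of painted bay 4 on the shelf's top (yellow outline, about 78 mm in x by 84 mm in y), at y = -88 mm in the shelf's frame; the tin's 74 mm length goes along the shelf's y
- bay5 (a point): centre of painted bay 5 on the shelf's top (yellow outline, about 78 mm in x by 84 mm in y), at y = -176 mm in the shelf's frame; the tin's 74 mm length goes along the shelf's y
- tin1: freshly soldered open-topped box of thin bright tinplate, loose, about 0.14 kg: 56 mm (x) by 74 mm (y) by 46 mm high, walls 3 mm. Origin under its centre, z up. Grip it across its 56 mm width; a total of more than 30 N from the fingers (15 N a side) dents it. May be absent
- tin2: freshly soldered open-topped box of thin bright tinplate, loose, about 0.14 kg: 56 mm (x) by 74 mm (y) by 46 mm high, walls 3 mm. Origin under its centre, z up. Grip it across its 56 mm width; a total of more than 30 N from the fingers (15 N a side) dents it. May be absent
- tin3: freshly soldered open-topped box of thin bright tinplate, loose, about 0.14 kg: 56 mm (x) by 74 mm (y) by 46 mm high, walls 3 mm. Origin under its centre, z up. Grip it across its 56 mm width; a total of more than 30 N from the fingers (15 N a side) dents it. May be absent
- tin4: freshly soldered open-topped box of thin bright tinplate, loose, about 0.14 kg: 56 mm (x) by 74 mm (y) by 46 mm high, walls 3 mm. Origin under its centre, z up. Grip it across its 56 mm width; a total of more than 30 N from the fingers (15 N a side) dents it. May be absent
- tin5: freshly soldered open-topped box of thin bright tinplate, loose, about 0.14 kg: 56 mm (x) by 74 mm (y) by 46 mm high, walls 3 mm. Origin under its centre, z up. Grip it across its 56 mm width; a total of more than 30 N from the fingers (15 N a side) dents it. May be absent
- trim1: loose sharp sheet-metal trimming (copper), a strip 60 to 64 mm long (x) and 18 mm wide (y), 3 mm thick, with one long edge bent up to 11 to 14 mm; about 25 g. Origin under its centre. May be absent
- trim2: loose sharp sheet-metal trimming (brass), a strip 60 to 64 mm long (x) and 18 mm wide (y), 3 mm thick, with one long edge bent up to 11 to 14 mm; about 25 g. Origin under its centre. May be absent
- trim3: loose sharp sheet-metal trimming (copper), a strip 60 to 64 mm long (x) and 18 mm wide (y), 3 mm thick, with one long edge bent up to 11 to 14 mm; about 25 g. Origin under its centre. May be absent
- trim4: loose sharp sheet-metal trimming (brass), a strip 60 to 64 mm long (x) and 18 mm wide (y), 3 mm thick, with one long edge bent up to 11 to 14 mm; about 25 g. Origin under its centre. May be absent
- trim5: loose sharp sheet-metal trimming (copper), a strip 60 to 64 mm long (x) and 18 mm wide (y), 3 mm thick, with one long edge bent up to 11 to 14 mm; about 25 g. Origin under its centre. May be absent
- spool: bystander: upright white spool of solder, 62 mm across, 50 mm high, 0.5 kg, loose, somewhere in the row of tins. Origin under its centre
- flux: bystander: yellow flux bottle with a red cap, 54 mm across, 110 mm high, loose, right of the shelf. Origin under its centre
- mallet: bystander: yellow-headed mallet, 60 mm high, lying loose left of the shelf, its handle away from the robot. Origin under its head
- square: bystander: flat steel try square, 160 mm long, at most 14 mm high, lying loose to the right of the tins. Origin under its blade
- tape: bystander: yellow tape measure, 65 by 34 by 62 mm high, loose, left of the shelf. Origin under its centre

How it is judged:
By the outcome, as a careful person would: the job done as asked, in the order asked, and still so for the second after the job is handed in, with the robot touching nothing.
Of tin1, tin2, tin3, tin4, tin5 only 3 to 5 are there at a start; the rules pass over those that are not, and their reading is None.
Of trim1, trim2, trim3, trim4, trim5 only 3 to 5 are there at a start; the rules pass over those that are not, and their reading is None.
At some moment in a run one of tin1, tin2, tin3, tin4, tin5 may be knocked a few centimetres aside while the robot is not near it.
Once in a run the grip may slacken for a moment while it holds something.
It also fails if it takes over 210 s, if anything falls off the work surface, if the arm or the gripper's body presses on something with over 40 N, if the wrist force passes 120 N, or if a joint passes its speed limit or range.

## Robot

A 6-joint arm with a two-finger parallel gripper is mounted at the origin on the work surface. World frame = base frame: x ahead of the robot, y to its left, z up, the work surface at z = 0. Lengths are in mm, angles in rad, forces in N, time in s.
With the tool pointing down it reaches from about 350 to 775 mm from the base axis. Payload 7.3 kg.
Tool frame: the origin (TCP) lies at the very end of the fingers, on their centre line; the grasp point (between the pads) lies 19 mm behind it (ctrl.grip_point_offset is the distance from the TCP to the grasp point, in mm); z points along the fingers, y is the line along which they close (so a half turn about z gives the same grasp; the last joint's range is limited). The gripper opens to 92 mm and grips with 3 to 60 N. Pads are 19 mm wide; open, the fingers measure 130 mm over their backs; the gripper's body (75 mm by 190 mm) begins 47 mm behind the grasp point.
Start: joints at [1.151, 0.342, 1.524, -0, 1.275, -0.146], TCP at [141.94, 505.468, 226.741] pointing down, gripper open.
Joint ranges: [-2.53, 2.53], [-0.77, 2.02], [0.04, 2.7], [-1, 4.14], [0.28, 2.66], [-3.11, 3.11]. Speed limits (rad/s): [2.57, 2.57, 3.14, 3.14, 3.14, 3.14].

## Interface

Orientations are given as a unit quaternion [x, y, z, w].
In Python, from cell import ctrl, capture, camera_params, job_done, nets gives the robot as it stands.
- The arm moves only by the tool play_rows, never from a script. Its argument "steps" is text: rows parted by semicolons, each of 7 numbers parted by spaces: the turn, a rotation vector about the tool's x, y, z each as a share of 5 degrees, from -1 to 1, then the shift along the tool's x, y, z each as a share of 0.03 m, from -1 to 1, then the opening, from -1 (shut) to 1 (fully open). In form: ax ay az x y z hand; .... A call has 1 to 12 rows; each row shifts and turns the commanded pose from where the row before left it, along the tool's axes as they then stand; what a row does not reach is not made up. A row lasts 1/8 s, in which the tool goes at most 62.5 mm and 10.7 degrees, less where a joint would pass 70% of its speed; a pose out of reach is approached as far as the arm can. A call with a number of a shift or a turn outside -1 to 1 is refused whole. A call with a gripper value outside its range is refused whole. The fingers move at their own pace and stop on an object; "newtons" is the grip in N (left out, the last holds). Time passes only in rows, so rows that do not move let the fingers close. It gives the time, the measured TCP pose, the force, the opening and the grip force at its end, in the units of the state.
- ctrl.state(): the state, without advancing time (a new reading comes with each control period).
- capture(name): name is "scene" or "side" or "wrist"; returns the picture (420x560x3 uint8, red, green, blue); there is no depth.
- camera_params(name): a dict with "fov_y" (degrees; the focal length in pixels is half the picture's height over the tangent of half this angle, whatever the lens; pixels are square), "cx", "cy" (the principal point, pixels), "T" (4x4, takes a point from camera to world coordinates). Camera axes: x right, y down, z forward; pixel columns grow to the right and rows downward; lengths in mm; the calibration is good to about 2 mm. A picture is of the moment at which its call begins: read the wrist's pose just before it. camera_params takes no time and is no camera call; for the wrist camera it gives the pose at the moment of the call.
- job_done(): hands the job in; it is judged then, once.
Trained networks look in the newest picture that a camera, given by its name, has taken for a name from the list of things; names that differ only in an ending like _2 or _b are one class to them, and where a whole thing is asked for, a point or a joint stands for the part that bears it (a point fixed in the world has none). Each returns a list of dicts, best first, with "conf" (0 to 1); they miss things now and then, are a little off and sometimes report something else, mostly with a low value. They report only what shows in the picture. A call takes as long as a camera call.
- nets.look_for(camera, thing): "position" ([column, row] as shares, 0 to 1, of the picture: columns of its width, rows of its height, amid what is visible of it).
- nets.pinpoint(camera, thing): "position" ([column, row] as shares, 0 to 1, of the picture: columns of its width, rows of its height: a listed point, or the origin of a listed thing).
The state is a dict: "clock": time; "joint_positions": joint angles; "qd": joint speeds; "joint_torque": joint torques, N m; "position": TCP position; "orientation": TCP orientation; "wrist_force": force on the tool from outside, world axes, zero at the start; "moment": the same for the moment, N m; "gripper_width": opening from 0.0 (shut) to 1.0 (fully open); "grasp_force": force on a finger pad.
Only numpy, scipy, OpenCV 4.12 (cv2) and the standard library are available. Lean on these libraries where they do the work, as an engineer would, in place of code of your own. Each camera call takes 0.05 s, during which the arm holds its last target. There are 200 camera calls.

## Working session

There is one attempt and no reset: what is moved stays moved. The work goes in short steps, Python scripts to look and compute and a tool call to move; the robot and the scene stay as the last step left them, time stands still between calls to the robot, and variables do not carry over. Pictures are saved under pics/ and viewed, at most 14 in all, crops included, and the job is handed in when it is done.

Besides the shell and the picture viewer there is one more tool, called after "Call:" as name(argument=value, ...) on one line, values as JSON. play_rows: Moves the arm, as the interface text tells. Its arguments: {"type":"object","properties":{"steps":{"type":"string"},"newtons":{"type":"number"}},"required":["steps"]}

```bash
ls; mkdir -p pics; python3 - <<'E'
from cell import ctrl, capture, camera_params
import cv2
for n in ("scene","side"):
    p=capture(n); cv2.imwrite(f"pics/{n}0.png",p[:,:,::-1]); print(n,camera_params(n))
print(ctrl.state()); print(camera_params("wrist"))
E
```

```text
pics
scene {'fov_y': 49.947264669476866, 'cx': 289.4383846557302, 'cy': 209.49350612163434, 'T': array([[-1.04727156e-01,  5.16927051e-01, -8.49599109e-01,
         1.56798207e+03],
       [ 9.94371052e-01,  4.06190177e-02, -9.78586051e-02,
         1.20206526e+02],
       [-1.60758789e-02, -8.55065213e-01, -5.18271210e-01,
         6.79850086e+02],
       [ 0.00000000e+00,  0.00000000e+00,  0.00000000e+00,
         1.00000000e+00]])}
side {'fov_y': 43.93484656090971, 'cx': 279.5508388261558, 'cy': 211.4302724110743, 'T': array([[ 9.87878026e-01, -1.13748160e-01,  1.05633150e-01,
         4.20186038e+02],
       [-1.54966475e-01, -6.82848629e-01,  7.13934970e-01,
        -9.95163904e+02],
       [-9.07733773e-03, -7.21650266e-01, -6.92198306e-01,
         1.04428125e+03],
       [ 0.00000000e+00,  0.00000000e+00,  0.00000000e+00,
         1.00000000e+00]])}
{'clock': 0.1, 'joint_positions': array([ 1.15101574e+00,  3.42652344e-01,  1.52494854e+00, -6.48439039e-06,
        1.27542795e+00, -1.46010234e-01]), 'qd': array([ 0.00057366, -0.00117057, -0.00070121,  0.00033116,  0.00175274,

[... 211 characters left out ...]
002 ]), 'orientation': array([ 1.36457122e-01,  9.90645718e-01, -6.90413207e-04, -1.97467956e-04]), 'wrist_force': array([0.07460668, 0.05392995, 0.05649599]), 'moment': array([-0.01453819,  0.04764688,  0.01379368]), 'grasp_force': 0.0, 'gripper_width': 0.9943594847421673}
{'fov_y': 58.61032359580408, 'cx': 282.7700603862229, 'cy': 205.2005576235566, 'T': array([[ 2.70045718e-01,  9.22138598e-01,  2.77012123e-01,
         6.60172437e+01],
       [ 9.62847169e-01, -2.58389408e-01, -7.84872106e-02,
         5.27207686e+02],
       [-7.99088030e-04,  2.87915473e-01, -9.57655492e-01,
         3.84229914e+02],
       [ 0.00000000e+00,  0.00000000e+00,  0.00000000e+00,
         1.00000000e+00]])}
```

View pics/scene0.png

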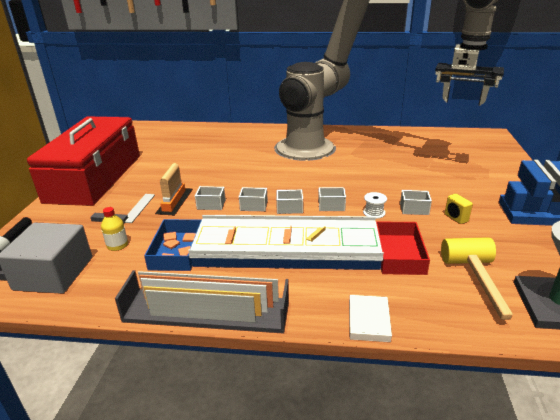

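View pics/side0.png

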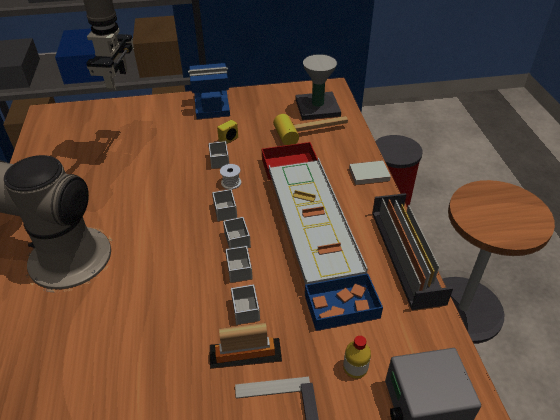

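The scene picture shows five tins in a row at rows ~200 (columns 210, 253, 290, 332, 416), with the spool at (375,205) between the last two. The scraper is at (172,190) on its mat. Three trimmings lie on the shelf at (231,236), (288,236) and (316,234). The red tray is at the +y end (403,247) and the blue tray at the -y end. The side view agrees.

```bash
cat > h.py <<'E'
import numpy as np, cv2
from cell import ctrl, capture, camera_params, nets
def ray(cp,px):
    f=210/np.tan(np.radians(cp["fov_y"])/2)
    d=np.array([(px[0]-cp["cx"])/f,(px[1]-cp["cy"])/f,1.]); T=np.array(cp["T"])
    d=T[:3,:3]@d; return T[:3,3],d/np.linalg.norm(d)
def onz(cp,px,z):
    o,d=ray(cp,px); return o+d*(z-o[2])/d[2]
def tri(rs):
    A=sum(np.eye(3)-np.outer(d,d) for o,d in rs); b=sum((np.eye(3)-np.outer(d,d))@o for o,d in rs)
    p=np.linalg.solve(A,b); e=max(np.linalg.norm(np.cross(p-o,d)) for o,d in rs); return p,e
def proj(cp,p):
    f=210/np.tan(np.radians(cp["fov_y"])/2); T=np.array(cp["T"])
    c=T[:3,:3].T@(np.asarray(p,float)-T[:3,3]); return c[0]/c[2]*f+cp["cx"],c[1]/c[2]*f+cp["cy"]
def pin(cam,thing,mn=.3):
    return [(np.array(r["position"])*[560,420],r["conf"]) for r in nets.pinpoint(cam,thing) if r["conf"]>mn]
E
python3 - <<'E'
from h import *
np.set_printoptions(precision=1,suppress=True)
S=camera_params("scene"); D=camera_params("side")
Z=dict(bay1=50,bay2=50,bay3=50,bay4=50,bay5=50,trim1=50,trim2=50)
for t in "shelf scrap_tray mat scraper bay1 bay2 bay3 bay4 bay5 tin1 trim1 trim2 spool flux mallet square tape".split():
    a=pin("scene",t); b=pin("side",t)
    z=Z.get(t,0)
    print(t)
    for n,cp,l in(("sc",S,a),("sd",D,b)):
        for p,c in l: print("  ",n,p,round(c,2),onz(cp,p,z)[:2])
    if len(a)==1 and len(b)==1: print("   tri",*tri([ray(S,a[0][0]),ray(D,b[0][0])]))
E
```

```text
shelf
   sc [288.4 249.8] 0.87 [649.9   9.9]
   sd [310.2 225.8] 0.69 [655.6  10.1]
   sd [312.7 219.2] 0.53 [667.8  34.8]
scrap_tray
   sc [397.3 252.4] 0.78 [638.1 282.3]
   sd [290.9 166.7] 0.97 [647.1 279.1]
   tri [645.8 279.5   3. ] 2.7434692850550952
mat
   sc [176.7 200.9] 0.5 [ 430.3 -354. ]
   sd [245.7 355.3] 0.87 [ 431.8 -367.8]
   sd [326.5 250.3] 0.46 [680.5 -87.8]
scraper
   sc [174.4 196.3] 0.71 [ 403.3 -370.1]
   sc [287.9 208.1] 0.67 [446.1 -13.5]
   sc [171.1 200.8] 0.48 [ 431.1 -371.2]
   sd [247.6 350.3] 0.89 [ 437.5 -355.8]
bay1
   sc [356.3 233.8] 0.96 [637.6 177.7]
   sc [251.2 233.2] 0.9 [655.9 -81.6]
   sc [214.  238.2] 0.89 [ 684.9 -169. ]
   sc [320.4 233.3] 0.69 [642.5  89.5]
   sc [284.4 233.2] 0.57 [649.2   0.7]
   sd [332.1 262.7] 0.76 [ 672.7 -174.1]
   sd [295.9 173.9] 0.69 [645.1 182.1]
   sd [320.4 234.9] 0.61 [664.1 -75.5]
   sd [304.8 193.4] 0.6 [654.7  92. ]
   sd [315.2 216.6] 0.57 [664.8  -5.8]
bay2
   sc [356.3 233.8] 0.96 [637.6 177.7]
   sc [251.2 233.2] 0.9 [655.9 -81.6]
   sc [214.  238.2] 0.89 [ 684.9 -169. ]
   sc [320.4 233.3] 0.69 [64
[... 2534 characters left out ...]
 182.6] 0.7 [451.1 233.2]
   sd [238.5 272. ] 0.45 [ 439.7 -124.2]
   sd [290.5 166.8] 0.33 [645.8 278.9]
flux
   sc [113.7 246.4] 0.8 [ 672.7 -443. ]
   sc [286.6 232.8] 0.54 [574.   -3.1]
   sd [356.5 365. ] 0.95 [ 671.5 -431. ]
   sd [315.5 214.2] 0.65 [679.9  53.5]
mallet
   sc [463.7 258.2] 0.75 [648.6 440.7]
   sd [234.5 241.2] 0.69 [439.7 -14.2]
   sd [285.5 135.8] 0.61 [657.4 447.2]
   sd [271.9 389.7] 0.45 [ 478.1 -458.8]
square
   sc [137.  209.1] 0.87 [ 486.6 -456.1]
   sd [271.5 388.4] 0.85 [ 477.7 -455.7]
   tri [ 479.5 -457.    -2.5] 2.775763028878507
tape
   sc [456.6 216.4] 0.78 [453.8 463.7]
   sd [226.1 137.5] 0.89 [456.2 471.2]
   tri [456.6 463.7   3.3] 1.7528002922655408
```

Call:
play_rows(steps="0 0 -1 0 0 -0.5 1;0 0 -1 0 0 -0.5 1;0 0 -1 -0.5 -0.5 -0.5 1;0 0 -0.13 -1 -0.5 -0.5 1;0 0 0 -1 -0.5 -0.5 1;0 0 0 -1 -1 0 1;0 0 0 -1 -1 0 1;0 0 0 -1 -1 0 1;0 0 0 -1 -1 0 1;0 0 0 -1 -1 0 1;0 0 0 -1 -1 0 1;0 0 0 -1 -1 0 1")

```text
clock: 3.3
position: [425.9, 247.5, 301.8]
orientation: [0.0, 1.0, 0.0, 0.0]
wrist_force: [-0.3, 0.6, 0.1]
gripper_width: 1.0
grasp_force: 0.0
```

Call:
play_rows(steps="0 0 0 -1 0 0 1;0 0 0 -1 0 0 1;0 0 0 0 0 0 1;0 0 0 0 0 0 1")

```text
clock: 3.8
position: [484.4, 248.5, 301.5]
orientation: [0.0, 1.0, -0.0, -0.0]
wrist_force: [0.0, 0.3, -0.6]
gripper_width: 1.001
grasp_force: 0.0
```

```bash
cat >> h.py <<'E'
from scipy.spatial.transform import Rotation as Ro
def st():
    s=ctrl.state(); y=Ro.from_quat(s["orientation"]).apply([0,1,0]); z=Ro.from_quat(s["orientation"]).apply([0,0,1])
    # yaw of tool y from world +y, CCW, deg
    print("t",round(s["clock"],2),"pos",np.round(s["position"],1),"yaw",round(np.degrees(np.arctan2(-y[0],y[1])),2),"z",np.round(z[:2],4),"q",np.round(s["joint_positions"],2),"F",np.round(s["wrist_force"],1),"grip",round(s["gripper_width"]*92,1),round(s["grasp_force"],1))
    return s
E
python3 - <<'E'
from h import *
s=st(); cp=camera_params("wrist"); p=capture("wrist"); cv2.imwrite("pics/w1.png",p[:,:,::-1]); np.save("pics/w1.npy",cp["T"])
E
```

```text
t 3.8 pos [484.4 248.5 301.5] yaw -0.03 z [-0.0009 -0.    ] q [ 0.33  0.33  1.33  0.    1.48 -1.24] F [ 0.   0.3 -0.6] grip 92.1 0.0
```

View pics/w1.png

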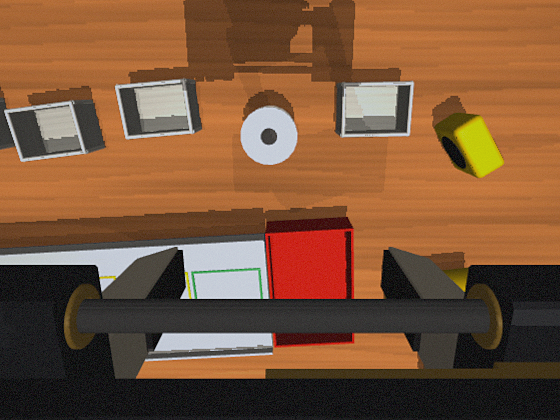

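The wrist view shows two tins at (40,130) and (158,108), the spool at (268,133), another tin at (375,108) and the tape at (475,145). The green bay is at (227,300), partly behind the fingers, and the red tray is at (310,280).

Call:
play_rows(steps="0 0 0 -1 -0.8 0 1;0 0 0 -1 -0.8 0 1;0 0 0 -1 -0.8 0 1;0 0 0 -1 -0.8 0 1;0 0 0 0 0 0 1;0 0 0 0 0 0 1")

```text
clock: 4.6
position: [604.1, 153.1, 302.0]
orientation: [0.0, 1.0, 0.0, -0.0]
wrist_force: [-0.3, -0.4, -0.2]
gripper_width: 0.999
grasp_force: 0.0
```

```bash
cat >> h.py <<'E'
import pickle
def shot(name):
    s=st(); cp=camera_params("wrist"); p=capture("wrist"); cv2.imwrite(f"pics/{name}.png",p[:,:,::-1]); pickle.dump((cp,p),open(f"pics/{name}.pkl","wb")); return cp,p
E
python3 -c "
from h import *
shot('w2')"
```

```text
t 4.6 pos [604.1 153.1 302. ] yaw -0.01 z [-0.0003  0.0005] q [ 0.13  0.49  1.08  0.    1.56 -1.45] F [-0.3 -0.4 -0.2] grip 91.9 0.0
```

Call:
play_rows(steps="0 0 0 0 -1 0 1;0 0 0 0 -1 0 1;0 0 0 0 -1 0 1;0 0 0 0 -1 0 1;0 0 0 0 -1 0 1;0 0 0 0 -1 0 1;0 0 0 0 -1 0 1;0 0 0 0 -1 0 1;0 0 0 0 -1 0 1;0 0 0 0 -1 0 1;0 0 0 0 0 0 1;0 0 0 0 0 0 1")

```text
clock: 6.15
position: [604.6, -146.1, 302.1]
orientation: [-0.0, 1.0, 0.0, 0.0]
wrist_force: [0.3, 0.4, 0.6]
gripper_width: 1.0
grasp_force: 0.0
```

```bash
python3 -c "
from h import *
shot('w3')
a=cv2.imread('pics/w2.png');b=cv2.imread('pics/w3.png')
cv2.imwrite('pics/w23.png',np.vstack([a[:280],b[:280]]))"
```

```text
t 6.15 pos [ 604.6 -146.1  302.1] yaw 0.03 z [0.0004 0.0006] q [-0.36  0.49  1.09  0.    1.56 -1.93] F [0.3 0.4 0.6] grip 92.0 0.0
```

View pics/w23.png

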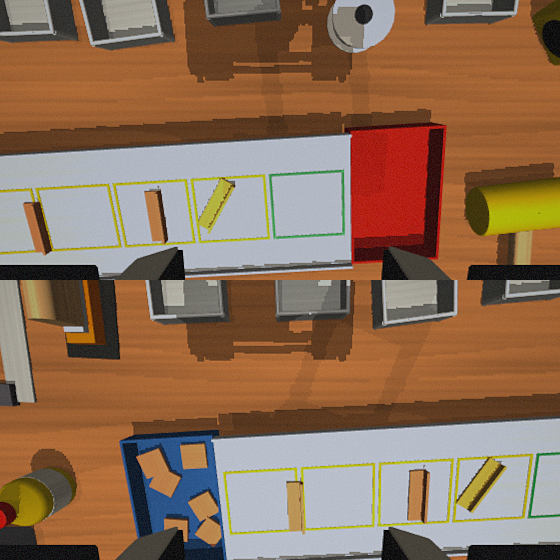

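The shelf crops show the bays clearly, with the green bay at (308,204) in the top half. The trimmings are at (36,228), (155,216) and (216,203), and all lie on the shelf in line with it. The red tray is at (395,190) and the blue tray with its parts at (180,500).

```bash
cat > bays.py <<'E'
from h import *
np.set_printoptions(precision=2,suppress=True)
def rects(p):
    hsv=cv2.cvtColor(p,cv2.COLOR_RGB2HSV); out=[]
    for c,lo,hi in(("g",(45,60,60),(85,255,255)),("y",(22,60,100),(34,255,255))):
        m=cv2.inRange(hsv,lo,hi); m[275:]=0; m=cv2.morphologyEx(m,cv2.MORPH_CLOSE,np.ones((3,3)))
        for k in cv2.findContours(m,cv2.RETR_LIST,cv2.CHAIN_APPROX_NONE)[0]:
            r=cv2.minAreaRect(k); w=sorted(r[1])
            if 50<w[0]<100 and 60<w[1]<100 and cv2.contourArea(k)>.7*w[0]*w[1]: out.append((c,r))
    return out
obs=[]
for n in("w2","w3"):
    cp,p=pickle.load(open(f"pics/{n}.pkl","rb"))
    for c,r in rects(p):
        P=onz(cp,r[0],50); print(n,c,np.array(r[0]),np.array(r[1]),r[2],P[:2]); obs.append((n,r[0],P))
# shared bays: triangulate height
cps={n:pickle.load(open(f"pics/{n}.pkl","rb"))[0] for n in("w2","w3")}
for a in obs:
    for b in obs:
        if a[0]=="w2" and b[0]=="w3" and np.linalg.norm(a[2]-b[2])<15: print("tri",*tri([ray(cps["w2"],a[1]),ray(cps["w3"],b[1])]))
# fit
from scipy.optimize import least_squares
q=np.array([o[2][:2] for o in obs]); k=np.round((q[:,1]-5)/87).clip(-2,2)*88
f=lambda v:(q-np.c_[v[0]-np.sin(v[2])*k,v[1]+np.cos(v[2])*k]).ravel()
s=least_squares(f,[655,3,.08],loss="soft_l1"); print("shelf",s.x,np.degrees(s.x[2])); print(f(s.x).reshape(-1,2))
E
python3 bays.py
```

```text
w2 g [307.64 204.05] [62.29 71.5 ] 86.8201675415039 [647.27 182.81]
w2 g [307.59 204.08] [65.42 74.69] 86.633544921875 [647.31 182.75]
w2 y [ 78.06 217.54] [61.58 77.01] 86.53176879882812 [663.48 -82.06]
w2 y [ 78.03 217.4 ] [65.06 82.34] 86.42366790771484 [663.31 -82.08]
w2 y [153.68 213.19] [63.11 73.08] 85.2363510131836 [658.22   5.75]
w2 y [153.5  212.96] [65.69 78.66] 85.91438293457031 [657.94   5.57]
w2 y [229.71 208.63] [65.24 75.93] 86.633544921875 [652.74  93.49]
w3 y [338.21 216.67] [61.21 70.29] 87.39744567871094 [663.28 -80.73]
w3 y [338.86 216.66] [64.01 74.11] 86.633544921875 [663.26 -79.98]
w3 y [415.02 212.19] [62.29 73.93] 88.15238952636719 [657.81   7.55]
w3 y [415.52 212.34] [64.41 78.76] 86.72950744628906 [657.99   8.14]
w3 y [492.49 207.82] [64.65 82.46] 86.98721313476562 [652.5   96.03]
tri [662.78 -81.01  51.8 ] 0.09172512833382294
tri [662.42 -80.43  52.81] 0.1007971312441067
tri [662.68 -81.02  51.84] 0.012982793299872637
tri [662.33 -80.44  52.85] 0.022249712320443864
tri [657.23   6.66  52.45] 0.19092648234991616
tri [657.06   6.94  53.25] 0.10512944448490714
tri [657.01   6.55  52.7 ] 0.0599057737170696
tri [656.84   6.83  53.5 ] 0.025582251552811394
tri [651.55  94.01  53.46] 0.11103949183311086
shelf [657.98   6.82   0.06] 3.4813039192770834
[[-0.03  0.31]
 [ 0.01  0.26]
 [ 0.15 -1.05]
 [-0.02 -1.07]
 [ 0.24 -1.07]
 [-0.04 -1.25]
 [ 0.1  -1.17]
 [-0.04  0.28]
 [-0.07  1.03]
 [-0.17  0.73]
 [ 0.01  1.32]
 [-0.14  1.37]]
```

Call:
play_rows(steps="0 0 0 0.6 -0.9 0 1;0 0 0 0.6 -0.9 0 1;0 0 0 0.6 -0.9 0 1;0 0 0 0.6 -0.9 0 1;0 0 0 0.6 -0.9 0 1;0 0 0 0.6 -0.9 0 1;0 0 0 0.6 -0.9 0 1;0 0 0 0 0 0 1;0 0 0 0 0 0 1")

```text
clock: 7.32
position: [479.3, -335.3, 301.9]
orientation: [-0.0, 1.0, 0.0, 0.0]
wrist_force: [0.5, 0.5, 0.2]
gripper_width: 1.0
grasp_force: 0.0
```

```bash
python3 -c "
from h import *
shot('w4')"
```

```text
t 7.33 pos [ 479.3 -335.3  301.9] yaw 0.03 z [0.0006 0.0005] q [-0.74  0.41  1.21  0.    1.52 -2.31] F [0.5 0.5 0.2] grip 92.0 0.0
```

View pics/w4.png

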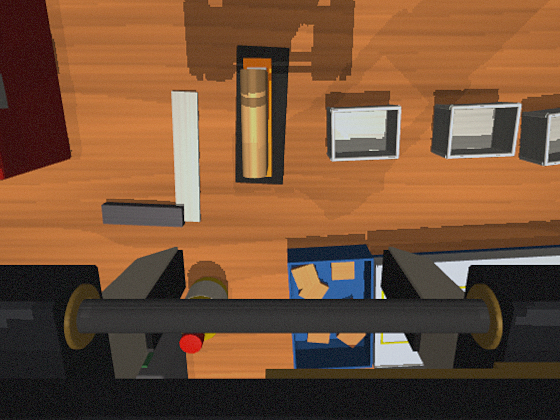

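The wrist view shows the mat's corners at about (239,46), (289,48), (282,184) and (235,183). The grip runs from about (255,68) to (255,178), and the square lies left of it. I'll zoom in on the scraper to measure it.

```bash
python3 - <<'E'
import cv2
a=cv2.imread('pics/w4.png')[35:195,215:305]; cv2.imwrite('pics/w4z.png',cv2.resize(a,None,fx=3.6,fy=3.6,interpolation=cv2.INTER_CUBIC))
E
```

```text
(no output)
```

View pics/w4z.png

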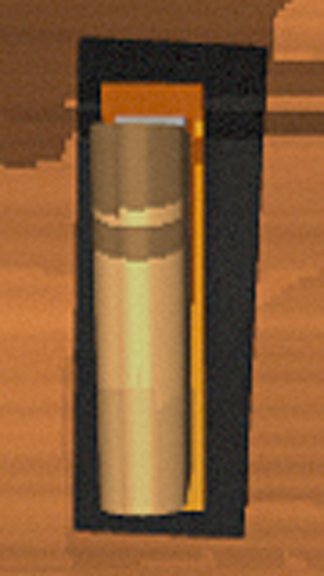

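```bash
python3 - <<'E'
from h import *
np.set_printoptions(precision=1,suppress=True)
cp,p=pickle.load(open("pics/w4.pkl","rb"))
g=lambda x,y,z:onz(cp,(215+x/3.6,35+y/3.6),z)[:2]
M=[g(79,38,3),g(267,46,3),g(244,536,3),g(76,531,3)]; print("mat",*M,"c",np.mean(M,0)); M=np.array(M)
v=(M[2]+M[3]-M[0]-M[1])/2; print("mat yaw", np.degrees(np.arctan2(v[1],v[0])),np.linalg.norm(v))
print("block",g(102,84,29),g(204,86,29),g(204,512,29))
for z in(88,91,96):print("grip",g(91,124,z),g(190,124,z),g(102,512,z),g(183,512,z))
E
```

```text
mat [ 349.9 -385.9] [ 352.1 -326.8] [ 510.4 -333.9] [ 508.6 -392.4] c [ 430.2 -359.7]
mat yaw -2.463891782994232 158.6238621885637
block [ 365.5 -376.5] [ 366. -346.] [ 496.1 -347.1]
grip [ 380.  -373.9] [ 379.9 -348.2] [ 483.  -374.1] [ 483.  -351.3]
grip [ 380.1 -373.6] [ 380.1 -348.1] [ 482.3 -373.8] [ 482.3 -351.1]
grip [ 380.4 -373.1] [ 380.4 -347.9] [ 481.2 -373.3] [ 481.2 -350.9]
```

Call:
play_rows(steps="0 0 0 0.8 -0.44 0 1;0 0 0 0.8 -0.44 0 1;0 0 0 0 0 1 1;0 0 0 0 0 1 1;0 0 0 0 0 1 1;0 0 0 0 0 1 1;0 0 0 0 0 1 1;0 0 0 0 0 1 1;0 0 0 0 0 1 1;0 0 0 0 0 0.8 1;0 0 0 0 0 0.6 1;0 0 0 0 0 0 1")

```text
clock: 8.88
position: [430.8, -361.2, 48.6]
orientation: [-0.0, 1.0, 0.001, -0.001]
wrist_force: [0.2, 0.5, 0.1]
gripper_width: 1.004
grasp_force: 0.0
```

Call:
play_rows(steps="0 0 0 0 0 0 -1;0 0 0 0 0 0 -1;0 0 0 0 0 0 -1;0 0 0 0 0 0 -1;0 0 0 0 0 0 -1;0 0 0 0 0 0 -1;0 0 0 0 0 0 -1", newtons=45)

```text
clock: 9.75
position: [430.6, -362.9, 49.6]
orientation: [0.0, 1.0, 0.0, 0.0]
wrist_force: [-0.8, 1.0, 0.2]
gripper_width: 0.286
grasp_force: 0.0
```

```bash
python3 -c "
from h import *
st()"
```

```text
t 9.75 pos [ 430.6 -362.9   49.6] yaw -0.04 z [0.     0.0001] q [-0.84  0.61  1.63  0.    0.9  -2.41] F [-0.8  1.   0.2] grip 26.4 0.0
```

Call:
play_rows(steps="0 0 0 0 0 0 -1;0 0 0 0 0 0 -1;0 0 0 0 0 -0.5 -1;0 0 0 0 0 -0.8 -1;0 0 0 0 0 -1 -1;0 0 0 0 0 -1 -1;0 0 0 0 0 0 -1")

```text
clock: 10.62
position: [431.7, -363.8, 151.4]
orientation: [0.0, 1.0, -0.002, 0.002]
wrist_force: [0.2, -0.4, -2.7]
gripper_width: 0.258
grasp_force: 45.0
```

```bash
python3 -c "
from h import *
st()"
```

```text
t 10.62 pos [ 431.7 -363.8  151.4] yaw -0.03 z [ 0.0038 -0.004 ] q [-0.84  0.48  1.53  0.    1.13 -2.41] F [ 0.2 -0.4 -2.7] grip 23.7 45.0
```

Call:
play_rows(steps="0 0 0 -0.8 0.55 0 -1;0 0 0 -0.9 0.61 0 -1;0 0 0 -0.9 0.61 0 -1;0 0 0 -0.9 0.61 0 -1;0 0 0 -0.9 0.61 0 -1;0 0 0 -0.9 0.61 0 -1;0 0 0 -0.9 0.61 0 -1;0 0 0 -0.9 0.61 0 -1;0 0 0 -0.9 0.61 0 -1;0 0 -0.7 0 0 0 -1;0 0 0 0 0 0 -1;0 0 0 0 0 0 -1")

```text
clock: 12.12
position: [670.1, -200.3, 147.7]
orientation: [-0.029, 1.0, 0.0, -0.001]
wrist_force: [-0.6, -0.5, -2.5]
gripper_width: 0.261
grasp_force: 45.0
```

```bash
python3 -c "
from h import *
s=st(); shot('w5')
p=capture('side'); cv2.imwrite('pics/s5.png',cv2.resize(p[150:350,220:400,::-1],None,fx=3,fy=3))
a=np.radians(3.48); d=s['position'][:2]-[658,6.82]; print('shelf frame',d@[np.cos(a),np.sin(a)],d@[-np.sin(a),np.cos(a)])"
```

```text
t 12.12 pos [ 670.1 -200.3  147.7] yaw 3.37 z [-0.0016  0.0007] q [-0.4   0.73  1.08  0.    1.34 -2.03] F [-0.6 -0.5 -2.5] grip 24.0 45.0
t 12.12 pos [ 670.1 -200.3  147.7] yaw 3.37 z [-0.0016  0.0007] q [-0.4   0.73  1.08  0.    1.34 -2.03] F [-0.6 -0.5 -2.5] grip 24.0 45.0
shelf frame -0.47414550171196407 -207.42429787827902
```

View pics/s5.png

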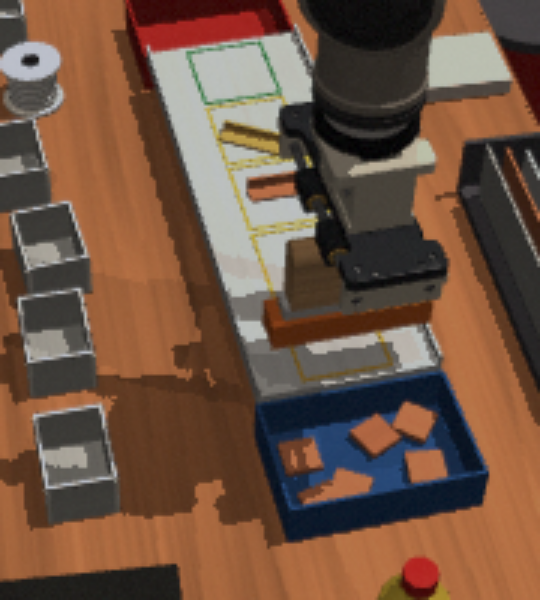

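The side crop shows the scraper held level and across the shelf, above its -y end at (350,320) in the crop. The trimmings lie ahead of it.

Call:
play_rows(steps="0 0 0 0 0 0.6 -1;0 0 0 0 0 0.6 -1;0 0 0 0 0 0.44 -1;0 0 0 0 0 0 -1;0 0 0 0 0 0 -1")

```text
clock: 12.85
position: [670.8, -200.1, 99.2]
orientation: [-0.03, 1.0, 0.0, -0.0]
wrist_force: [-0.8, 0.4, -2.7]
gripper_width: 0.256
grasp_force: 45.0
```

Call:
play_rows(steps="0 0 0 0 0 0.03 -1;0 0 0 0 0 0 -1")

```text
clock: 13.1
position: [670.8, -200.1, 98.6]
orientation: [-0.03, 1.0, 0.0, 0.0]
wrist_force: [-0.2, 0.1, -3.2]
gripper_width: 0.26
grasp_force: 45.0
```

Call:
play_rows(steps="0 0 0 0 0 0.03 -1;0 0 0 0 0 0 -1")

```text
clock: 13.35
position: [670.7, -200.1, 97.6]
orientation: [-0.03, 1.0, 0.0, -0.0]
wrist_force: [-0.1, -0.3, -4.0]
gripper_width: 0.26
grasp_force: 45.0
```

Call:
play_rows(steps="0 0 0 0 0 0.03 -1;0 0 0 0 0 0 -1")

```text
clock: 13.6
position: [670.7, -200.1, 96.7]
orientation: [-0.03, 1.0, 0.0, -0.0]
wrist_force: [-0.3, 1.1, -1.7]
gripper_width: 0.257
grasp_force: 45.0
```

Call:
play_rows(steps="0 0 0 0 0 0.02 -1;0 0 0 0 0 0 -1")

```text
clock: 13.85
position: [670.8, -200.1, 96.4]
orientation: [-0.03, 1.0, -0.0, 0.0]
wrist_force: [-0.5, -0.1, -1.3]
gripper_width: 0.265
grasp_force: 45.0
```

Call:
play_rows(steps="0 0 0 0 0.4 0 -1;0 0 0 0 0.6 0 -1;0 0 0 0 0.6 0 -1;0 0 0 0 0.6 0 -1;0 0 0 0 0.6 0 -1;0 0 0 0 0.6 0 -1;0 0 0 0 0.6 0 -1;0 0 0 0 0 0 -1")

```text
clock: 14.85
position: [663.4, -78.0, 96.3]
orientation: [-0.031, 1.0, 0.001, -0.0]
wrist_force: [-0.1, 2.4, 1.0]
gripper_width: 0.259
grasp_force: 45.0
```

```bash
cat >> h.py <<'E'
def shelf(p):
    a=np.radians(3.48); d=np.asarray(p)[:2]-[658,6.82]; return np.round([d@[np.cos(a),np.sin(a)],d@[-np.sin(a),np.cos(a)]],1)
def world(x,y):
    a=np.radians(3.48); return np.array([658,6.82])+np.array([np.cos(a),np.sin(a)])*x+np.array([-np.sin(a),np.cos(a)])*y
E
python3 -c "
from h import *
s=st(); print(shelf(s['position']))"
```

```text
t 14.85 pos [663.4 -78.   96.3] yaw 3.55 z [-0.0002  0.0016] q [-0.23  0.72  1.25  0.    1.17 -1.87] F [-0.1  2.4  1. ] grip 23.9 45.0
[  0.3 -85. ]
```

Call:
play_rows(steps="0 0 0 0 0.6 0 -1;0 0 0 0 0.6 0 -1;0 0 0 0 0.6 0 -1;0 0 0 0 0.6 0 -1;0 0 0 0 0.6 0 -1;0 0 0 0 0.6 0 -1;0 0 0 0 0.6 0 -1;0 0 0 0 0.6 0 -1;0 0 0 0 0.6 0 -1;0 0 0 0 0.6 0 -1;0 0 0 0 0.6 0 -1;0 0 0 0 0 0 -1")

```text
clock: 16.35
position: [651.3, 120.2, 96.3]
orientation: [-0.031, 1.0, 0.001, 0.0]
wrist_force: [-0.1, 4.1, 4.1]
gripper_width: 0.258
grasp_force: 45.0
```

```bash
python3 -c "
from h import *
s=st(); print(shelf(s['position']))
p=capture('side')[100:250,220:370,::-1]; q=capture('scene')[190:290,250:450,::-1]
cv2.imwrite('pics/s6.png',np.vstack([cv2.resize(p,(600,600))[:300+20],cv2.resize(q,(600,280))]))"
```

```text
t 16.35 pos [651.3 120.2  96.3] yaw 3.53 z [0.0001 0.0027] q [ 0.07  0.71  1.28  0.    1.16 -1.57] F [-0.1  4.1  4.1] grip 23.8 45.0
[  0.2 113.6]
```

View pics/s6.png

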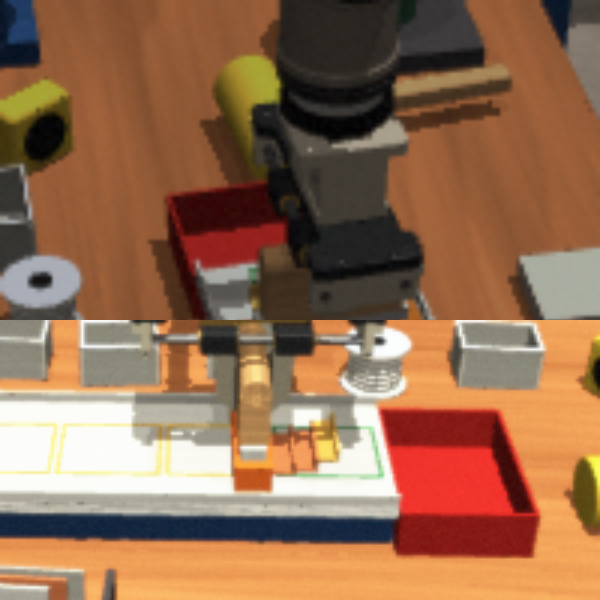

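The crops show all three trimmings gathered just ahead of the block at (300,450) in the lower half, about 30 mm short of the tray. Nothing is left behind it.

Call:
play_rows(steps="0 0 0 0 0.4 0 -1;0 0 0 0 0.4 0 -1;0 0 0 0 0.4 0 -1;0 0 0 0 0.4 0 -1;0 0 0 0 0.4 0 -1;0 0 0 0 0.4 0 -1;0 0 0 0 0.4 0 -1;0 0 0 0 0.4 0 -1;0 0 0 0 0.4 0 -1;0 0 0 0 0.2 0 -1;0 0 0 0 0 0 -1;0 0 0 0 0 0 -1")

```text
clock: 17.95
position: [644.3, 232.8, 96.3]
orientation: [-0.03, 1.0, 0.001, -0.0]
wrist_force: [0.8, 1.6, 3.9]
gripper_width: 0.261
grasp_force: 45.0
```

```bash
python3 -c "
from h import *
s=st(); print(shelf(s['position']))"
```

```text
t 17.95 pos [644.3 232.8  96.3] yaw 3.47 z [-0.0002  0.002 ] q [ 0.23  0.75  1.19  0.    1.2  -1.4 ] F [0.8 1.6 3.9] grip 24.0 45.0
[  0.  226.4]
```

Call:
play_rows(steps="0 0 0 0 0 -0.6 -1;0 0 0 0 -0.5 -1 -1;0 0 0 0 -1 -1 -1;0 0 0 0 -1 0 -1;0 0 0 0 -1 0 -1;0 0 0 0 -1 0 -1;0 0 0 0 -1 0 -1;0 0 0 0 0 0 -1")

```text
clock: 18.95
position: [654.6, 64.5, 174.2]
orientation: [-0.029, 1.0, 0.0, -0.0]
wrist_force: [0.1, 0.2, -2.2]
gripper_width: 0.26
grasp_force: 45.0
```

```bash
python3 -c "
from h import *
s=st(); print(shelf(s['position']))
p=capture('side')[100:250,220:370,::-1]; q=capture('scene')[190:290,250:450,::-1]
cv2.imwrite('pics/s7.png',np.vstack([cv2.resize(p,(600,600))[:300+20],cv2.resize(q,(600,280))]))"
```

```text
t 18.95 pos [654.6  64.5 174.2] yaw 3.29 z [-0.0006  0.0002] q [-0.02  0.63  1.2   0.    1.32 -1.65] F [ 0.1  0.2 -2.2] grip 23.9 45.0
[ 0.1 57.7]
```

View pics/s7.png

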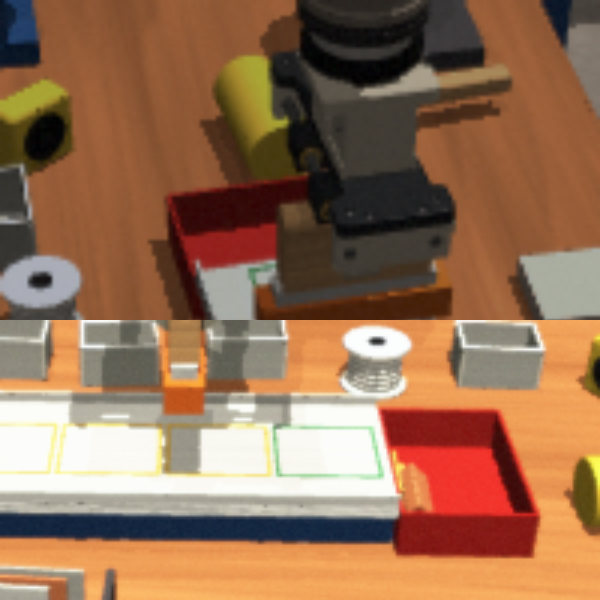

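The crops show the shelf clear. Brass and copper trimmings lie in the red tray near its shelf-side wall, at (412,480) in the lower half. Next I return the scraper.

Call:
play_rows(steps="0 0 0.67 0 0 0 -1;0 0 0 0.5 -0.95 0 -1;0 0 0 0.5 -0.95 0 -1;0 0 0 0.5 -0.95 0 -1;0 0 0 0.5 -0.95 0 -1;0 0 0 0.5 -0.95 0 -1;0 0 0 0.5 -0.95 0 -1;0 0 0 0.5 -0.95 0 -1;0 0 0 0.5 -0.95 0 -1;0 0 0 0.5 -0.95 0 -1;0 0 0 0.5 -0.95 0 -1;0 0 0 0.5 -0.95 0 -1")

```text
clock: 20.55
position: [490.4, -247.1, 174.4]
orientation: [-0.002, 1.0, 0.0, 0.0]
wrist_force: [-0.5, -0.3, -2.9]
gripper_width: 0.259
grasp_force: 45.0
```

Call:
play_rows(steps="0 0 0 0.5 -0.95 0 -1;0 0 0 0.5 -0.95 0 -1;0 0 0 0.5 -0.95 0 -1;0 0 0.5 0 0 0 -1;0 0 0 0 0 0 -1;0 0 0 0 0 0 -1")

```text
clock: 21.3
position: [446.0, -332.2, 174.3]
orientation: [0.02, 1.0, 0.0, 0.0]
wrist_force: [0.1, 0.4, -3.4]
gripper_width: 0.26
grasp_force: 45.0
```

```bash
cat >> h.py <<'E'
def go(x,y,z,yaw=None):
    "shift in tool units (30mm) and turn units (5deg) to a target with tool down"
    s=st(); R=Ro.from_quat(s["orientation"]); d=R.inv().apply(np.array([x,y,z])-s["position"])/30; yv=R.apply([0,1,0])
    print("shift units",np.round(d,2), "turn az", None if yaw is None else round(-(((yaw-np.degrees(np.arctan2(-yv[0],yv[1]))+180)%360)-180)/5,2))
E
python3 -c "
from h import *
go(430.2,-359.7,50.5,-2.46)"
```

```text
t 21.3 pos [ 446.  -332.2  174.3] yaw -2.27 z [0.0003 0.0003] q [-0.78  0.44  1.52  0.    1.18 -2.31] F [ 0.1  0.4 -3.4] grip 24.0 45.0
shift units [ 0.49 -0.94  4.13] turn az 0.04
```

Call:
play_rows(steps="0 0 0.04 0.49 -0.94 0 -1;0 0 0 0 0 0.8 -1;0 0 0 0 0 1 -1;0 0 0 0 0 1 -1;0 0 0 0 0 0.9 -1;0 0 0 0 0 0 -1;0 0 0 0 0 0 -1")

```text
clock: 22.18
position: [430.4, -360.8, 64.3]
orientation: [0.022, 1.0, -0.001, 0.001]
wrist_force: [-0.5, -0.3, -2.0]
gripper_width: 0.26
grasp_force: 45.0
```

```bash
python3 -c "
from h import *
go(430.2,-359.7,49.6,-2.46)"
```

```text
t 22.18 pos [ 430.4 -360.8   64.3] yaw -2.53 z [ 0.0012 -0.0012] q [-0.83  0.58  1.63  0.    0.93 -2.36] F [-0.5 -0.3 -2. ] grip 23.9 45.0
shift units [0.01 0.04 0.49] turn az -0.01
```

Call:
play_rows(steps="0 0 0 0 0.03 0.2 -1;0 0 0 0 0 0.15 -1;0 0 0 0 0 0.1 -1;0 0 0 0 0 0.03 -1;0 0 0 0 0 0 -1")

```text
clock: 22.8
position: [429.7, -359.7, 49.3]
orientation: [0.023, 1.0, -0.0, 0.0]
wrist_force: [-0.4, 1.5, 4.0]
gripper_width: 0.255
grasp_force: 45.0
```

```bash
python3 -c "
from h import *
go(430.2,-359.7,49.6,-2.46)"
```

```text
t 22.8 pos [ 429.7 -359.7   49.3] yaw -2.59 z [ 0.0003 -0.0002] q [-0.83  0.6   1.64  0.    0.9  -2.36] F [-0.4  1.5  4. ] grip 23.4 45.0
shift units [-0.02  0.   -0.01] turn az -0.03
```

Call:
play_rows(steps="0 0 0 0 0 0 0;0 0 0 0 0 0 0.1;0 0 0 0 0 0 0.1;0 0 0 0 0 -0.4 0.1;0 0 0 0 0 -0.8 0.1;0 0 0 0 0 -1 0.1;0 0 0 0 0 -1 1;0 0 0 0 0 -1 1;0 0 0 0 0 -1 1;0 0 0 0 0 -1 1")

```text
clock: 24.05
position: [429.5, -359.6, 236.8]
orientation: [0.023, 1.0, -0.0, 0.0]
wrist_force: [-0.1, -0.3, 0.1]
gripper_width: 0.937
grasp_force: 0.0
```

Call:
play_rows(steps="0 0 -0.5 0 0 -1 1;0 0 0 -1 1 -0.5 1;0 0 0 -1 1 0 1;0 0 0 0 1 0 1;0 0 0 0 1 0 1;0 0 0 0 0 0 1;0 0 0 0 0 0 1")

```text
clock: 24.92
position: [489.8, -240.3, 280.4]
orientation: [0.001, 1.0, -0.0, 0.0]
wrist_force: [-0.3, 0.2, -0.1]
gripper_width: 1.0
grasp_force: 0.0
```

```bash
python3 -c "
from h import *
shot('w8')"
```

```text
t 24.93 pos [ 489.8 -240.3  280.4] yaw -0.08 z [ 0.0008 -0.0009] q [-0.6   0.34  1.37 -0.    1.42 -2.17] F [-0.3  0.2 -0.1] grip 92.0 0.0
```

View pics/w8.png

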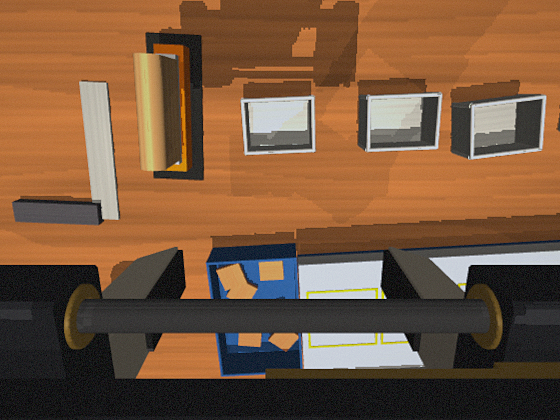

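The wrist view shows the scraper standing upright and square on its mat at (160,110). Three tins are at (278,125), (400,122) and (500,127).

```bash
cat >> h.py <<'E'
def tins(cp,p,z=46,roi=270):
    g=p.min(2).copy(); g[roi:]=0; out=[]
    for th in (150,170,190,205):
        m=cv2.morphologyEx((g>th).astype(np.uint8),cv2.MORPH_CLOSE,np.ones((3,3)))
        for k in cv2.findContours(m,cv2.RETR_EXTERNAL,cv2.CHAIN_APPROX_NONE)[0]:
            k=k[:,0]
            if len(k)<80 or k[:,0].min()<2 or k[:,0].max()>557 or k[:,1].min()<2: continue
            W=np.array([onz(cp,q,z)[:2] for q in cv2.convexHull(k.astype(np.int32))[:,0]],np.float32)
            c,wh,a=cv2.minAreaRect(W); 
            if wh[0]>wh[1]: wh=wh[::-1]; a+=90
            # a: direction of short side (deg from world x)
            a=(a+90)%180-90
            if abs(wh[0]-57)<6 and abs(wh[1]-75)<6: out.append((th,np.round(c,1),np.round(wh,1),round(a,1)))
    return out
E
python3 -c "
from h import *
cp,p=pickle.load(open('pics/w8.pkl','rb'))
for t in tins(cp,p): print(*t)
cp,p=pickle.load(open('pics/w1.pkl','rb'))
for t in tins(cp,p): print('w1',*t)
cp,p=pickle.load(open('pics/w4.pkl','rb'))
for t in tins(cp,p): print('w4',*t)
go(450,-240,200,-90)
"
```

```text
150 [ 444.  -244.3] [57.1 74.4] 1.6
150 [446.1  -9.2] [56.6 76.6] 7.0
150 [ 440.7 -116.5] [56.9 75.9] 2.2
170 [ 444.1 -244.1] [56.2 74. ] 2.3
170 [446.4  -9.3] [56.  76.4] 7.1
170 [ 441.  -116.4] [56.1 75.6] 2.1
190 [ 444. -244.] [55.5 73.3] 2.4
190 [446.5  -9.4] [55.7 76.4] 7.3
190 [ 441.  -115.6] [55.6 73.3] 2.2
205 [ 443.8 -243.8] [54.7 72.4] 2.5
205 [ 440.8 -115.6] [54.5 72.9] 2.1Traceback (most recent call last):
  File "<string>", line 5, in <module>
    cp,p=pickle.load(open('pics/w1.pkl','rb'))
                     ~~~~^^^^^^^^^^^^^^^^^^^^
FileNotFoundError: [Errno 2] No such file or directory: 'pics/w1.pkl'
```

Call:
play_rows(steps="0 0 1 0 0 0 1;0 0 1 0 0 0 1;0 0 1 0 0 0 1;0 0 1 0 0 0 1;0 0 1 0 0 0 1;0 0 1 0 0 0 1;0 0 1 0 0 0 1;0 0 1 0 0 0 1;0 0 1 0 0 0 1;0 0 1 0 0 0 1;0 0 1 0 0 0 1;0 0 1 0 0 0 1")

```text
clock: 26.48
position: [489.6, -240.9, 279.7]
orientation: [0.503, 0.865, -0.0, -0.0]
wrist_force: [-0.3, 0.8, 0.7]
gripper_width: 0.999
grasp_force: 0.0
```

Call:
play_rows(steps="0 0 1 0 0 0 1;0 0 1 0 0 0 1;0 0 1 0 0 0 1;0 0 1 0 0 0 1;0 0 1 0 0 0 1;0 0 0.3 0 0 0 1;0 0 0 1 0 0 1;0 0 0 1 -0.3 0 1;0 0 0 1 -0.3 0 1;0 0 0 1 -0.3 0 1;0 0 0 1 -0.3 0 1;0 0 0 1 -0.3 0 1")

```text
clock: 27.98
position: [433.8, -62.4, 279.9]
orientation: [0.686, 0.728, 0.0, 0.0]
wrist_force: [0.2, 1.0, 0.0]
gripper_width: 1.001
grasp_force: 0.0
```

Call:
play_rows(steps="0 0 0 1 0 0 1;0 0 0 1 0 0 1;0 0 0 1 0 0 1;0 0 0 1 0 0 1;0 0 0 1 0 0 1;0 0 0 1 0 0 1;0 0 0 1 0 0 1;0 0 0 1 0 0 1;0 0 0 1 0 0 1;0 0 0 1 0 0 1;0 0 0 1 0 0 1;0 0 0 1 0 0 1")

```text
clock: 29.48
position: [413.0, 297.2, 279.9]
orientation: [0.686, 0.728, 0.0, 0.0]
wrist_force: [0.6, 0.6, 0.3]
gripper_width: 0.999
grasp_force: 0.0
```

Call:
play_rows(steps="0 0 0 0 0 0 1;0 0 0 0 0 0 1")

```text
clock: 29.72
position: [412.9, 295.9, 279.7]
orientation: [0.686, 0.728, -0.0, 0.0]
wrist_force: [-0.6, 0.0, 0.9]
gripper_width: 1.0
grasp_force: 0.0
```

```bash
python3 -c "
from h import *
cp,p=shot('w9')
for t in tins(cp,p): print(*t)
"
```

```text
t 29.73 pos [412.9 295.9 279.7] yaw -86.57 z [-0.0002 -0.0005] q [ 0.47  0.27  1.47 -0.    1.39  0.41] F [-0.6  0.   0.9] grip 92.0 0.0
150 [452.8 235.8] [62.4 69.4] -31.0
150 [422.9 349.9] [56.4 74.5] 0.6
170 [423.1 350.2] [55.5 74.1] 1.0
190 [423.1 350.1] [55.1 73.3] 1.0
205 [423.1 350. ] [54.6 72.4] 1.1
```

```bash
python3 -c "
from h import *
cp=dict(camera_params('wrist')); cp['T']=np.load('pics/w1.npy')
for t in tins(cp,cv2.imread('pics/w1.png')[:,:,::-1]): print('w1',*t)
cp4,p4=pickle.load(open('pics/w4.pkl','rb')); cp8,p8=pickle.load(open('pics/w8.pkl','rb'))
for z in (40,46,52): print(z,[t[1] for t in tins(cp4,p4,z) if t[0]==170][-1:],[t[1] for t in tins(cp4,p4,z) if t[0]==170][:1],[t[1] for t in tins(cp8,p8,z) if t[0]==170])
go(423.1,350.2,5,-89)
"
```

```text
w1 150 [446.2  -8.5] [56.2 76.4] 7.3
w1 150 [423.2 350.4] [56.4 74.5] 1.9
w1 150 [422.8 112.1] [56.2 75.6] 4.9
w1 170 [446.3  -8.4] [56.  76.4] 7.2
w1 170 [423.  350.4] [56.2 73.7] 0.7
w1 170 [422.8 112.1] [56.2 75.3] 4.9
w1 190 [422.9 350.4] [55.1 73.1] 1.0
w1 190 [422.6 112.2] [55.3 75.1] 4.9
40 [array([ 441.7, -113.3])] [array([ 444.7, -242.2])] [array([ 444.6, -244.2]), array([446.9,  -5.7]), array([ 441.5, -114.5])]
46 [array([ 441.1, -116.4])] [array([ 444.1, -243.5])] [array([ 444.1, -244.1]), array([446.4,  -9.3]), array([ 441. , -116.4])]
52 [array([ 440.5, -119.6])] [array([ 443.4, -244.8])] [array([ 443.5, -244. ]), array([445.8, -12.8]), array([ 440.6, -118.2])]
t 29.77 pos [413.  295.7 279.8] yaw -86.61 z [-0.0001 -0.0004] q [ 0.47  0.27  1.47 -0.    1.39  0.41] F [-0.2  0.7 -0.2] grip 92.1 0.0
shift units [1.8  0.45 9.16] turn az 0.48
```

Call:
play_rows(steps="0 0 0.48 0 0 0 1;0 0 0 0.9 0.18 0 1;0 0 0 0.91 0.19 0.5 1;0 0 0 0 0 1 1;0 0 0 0 0 1 1;0 0 0 0 0 1 1;0 0 0 0 0 1 1;0 0 0 0 0 1 1;0 0 0 0 0 1 1;0 0 0 0 0 0.8 1;0 0 0 0 0 0 1;0 0 0 0 0 0 1", newtons=9)

```text
clock: 31.28
position: [423.7, 351.0, 61.9]
orientation: [0.701, 0.713, 0.001, 0.0]
wrist_force: [0.0, 0.3, -0.7]
gripper_width: 0.997
grasp_force: 0.0
```

```bash
python3 -c "
from h import *
go(423.1,350.2,6,-89)
"
```

```text
t 31.27 pos [423.7 351.   61.9] yaw -89.03 z [0.0014 0.0008] q [ 0.55  0.57  1.66 -0.    0.91  0.54] F [ 0.   0.3 -0.7] grip 91.8 0.0
shift units [-0.03 -0.02  1.86] turn az -0.01
```

Call:
play_rows(steps="0 0 0 0 -0.02 1 1;0 0 0 0 0 0.6 1;0 0 0 0 0 0.26 1;0 0 0 0 0 0 1;0 0 0 0 0 0 -1;0 0 0 0 0 0 -1;0 0 0 0 0 0 -1;0 0 0 0 0 0 -1;0 0 0 0 0 0 -1;0 0 0 0 0 0 -1;0 0 0 0 0 0 -1;0 0 0 0 0 0 -1", newtons=9)

```text
clock: 32.78
position: [422.4, 351.2, 5.2]
orientation: [0.701, 0.713, 0.0, 0.0]
wrist_force: [-0.0, -0.1, 3.0]
gripper_width: 0.606
grasp_force: 9.0
```

```bash
python3 -c "
from h import *
st()
"
```

```text
t 32.77 pos [422.4 351.2   5.2] yaw -88.99 z [0.0005 0.0003] q [0.55 0.65 1.7  0.   0.79 0.54] F [-0.  -0.1  3. ] grip 55.7 9.0
```

Call:
play_rows(steps="0 0 0 0 0 -0.4 -1;0 0 0 0 0 -0.8 -1;0 0 0 0 0 -0.9 -1;0 0 0 0 0 -0.8 -1;0 0 0 -0.3 0.4 0 -1;0 0 0 -0.6 0.7 0 -1;0 0 0 -0.7 0.9 0 -1;0 0 0 -0.7 0.9 0 -1;0 0 0 -0.7 0.9 0 -1;0 0 0 -0.7 0.9 0 -1;0 0 0 -0.7 0.9 0 -1;0 0 0 -0.7 0.9 0 -1")

```text
clock: 34.28
position: [620.5, 199.6, 90.2]
orientation: [0.701, 0.713, -0.001, -0.001]
wrist_force: [-0.6, 1.0, -1.6]
gripper_width: 0.612
grasp_force: 9.0
```

Call:
play_rows(steps="0 0 -0.5 -0.5 0.7 0 -1;0 0 0 -0.2 0.3 0 -1;0 0 0 0 0 0 -1;0 0 0 0 0 0 -1")

```text
clock: 34.78
position: [649.6, 182.1, 91.5]
orientation: [0.685, 0.729, -0.0, -0.001]
wrist_force: [-0.5, -0.4, -1.2]
gripper_width: 0.608
grasp_force: 9.0
```

```bash
python3 -c "
from h import *
w=world(0,176); print(w)
go(w[0]+.05,w[1]+.8,56,-86.5)
"
```

```text
[647.3167787  182.49546437]
t 34.77 pos [649.6 182.1  91.5] yaw -86.47 z [-0.0014  0.0001] q [0.16 0.73 1.23 0.   1.18 0.1 ] F [-0.5 -0.4 -1.2] grip 55.9 9.0
shift units [ 0.05 -0.07  1.19] turn az 0.01
```

Call:
play_rows(steps="0 0 0 0.05 -0.07 0.4 -1;0 0 0 0 0 0.4 -1;0 0 0 0 0 0.25 -1;0 0 0 0 0 0.1 -1;0 0 0 0 0 0 -1;0 0 0 0 0 0 -1")

```text
clock: 35.52
position: [648.7, 182.8, 58.0]
orientation: [0.685, 0.728, 0.0, 0.0]
wrist_force: [0.1, 0.1, -0.8]
gripper_width: 0.612
grasp_force: 9.0
```

```bash
python3 -c "
from h import *
w=world(0,176)
go(w[0]+.05,w[1]+.8,55.2,-86.5)
"
```

```text
t 35.52 pos [648.7 182.8  58. ] yaw -86.49 z [0.0008 0.0002] q [0.16 0.77 1.27 0.   1.11 0.1 ] F [ 0.1  0.1 -0.8] grip 56.3 9.0
shift units [ 0.02 -0.04  0.09] turn az 0.0
```

Call:
play_rows(steps="0 0 0 0.02 -0.04 0.05 -1;0 0 0 0 0 0.05 -1;0 0 0 0 0 0 -1;0 0 0 0 0 0 -1")

```text
clock: 36.02
position: [647.1, 183.5, 55.2]
orientation: [0.685, 0.728, 0.0, 0.0]
wrist_force: [-3.3, 0.1, 5.9]
gripper_width: 0.609
grasp_force: 9.0
```

Call:
play_rows(steps="0 0 0 0 0 0 0.6;0 0 0 0 0 0 0.6;0 0 0 0 0 0 0.6;0 0 0 0 0 -0.4 0.6;0 0 0 0 0 -0.8 0.6;0 0 0 -0.5 -0.5 -1 1;0 0 0 -1 -0.8 -1 1;0 0 0 -1 -0.8 -1 1;0 0 0 -1 -0.8 -1 1;0 0 0 -1 -0.8 -1 1;0 0 0 -0.4 -0.8 -1 1;0 0 0 0 0 0 1")

```text
clock: 37.52
position: [521.7, 27.5, 274.1]
orientation: [0.686, 0.728, 0.002, 0.003]
wrist_force: [-0.4, -0.3, -0.1]
gripper_width: 1.002
grasp_force: 0.0
```

```bash
python3 -c "
from h import *
cp,p=shot('w10')
for z in(46,96):
  for t in tins(cp,p,z): print(z,*t,shelf(t[1]))
"
```

```text
t 37.52 pos [521.7  27.5 274.1] yaw -86.58 z [ 0.0067 -0.0006] q [-0.09  0.3   1.45  0.    1.38 -0.15] F [-0.4 -0.3 -0.1] grip 92.2 0.0
46 150 [422.7 112.1] [56.5 74. ] 5.1 [-228.5  119.4]
46 170 [422.6 112.3] [56.3 73.2] 5.3 [-228.6  119.6]
```

Call:
play_rows(steps="0 0 -0.33 0 0 0 1;0 0 0 0.8 -0.8 0.3 1;0 0 0 0.8 -0.8 0.8 1;0 0 0 0.8 -0.8 1 1;0 0 0 0.7 -0.64 1 1;0 0 0 0 0 1 1;0 0 0 0 0 1 1;0 0 0 0 0 1 1;0 0 0 0 0 1 1;0 0 0 0 0 0 1;0 0 0 0 0 0 1")

```text
clock: 38.95
position: [422.5, 113.1, 57.7]
orientation: [0.674, 0.739, -0.0, -0.0]
wrist_force: [-0.3, -0.8, 0.8]
gripper_width: 1.002
grasp_force: 0.0
```

```bash
python3 -c "
from h import *
go(422.7,112.2,6,-84.9)
"
```

```text
t 38.95 pos [422.5 113.1  57.7] yaw -84.78 z [-0.0002  0.0001] q [ 0.09  0.42  1.97  0.    0.75 -0.01] F [-0.3 -0.8  0.8] grip 92.2 0.0
shift units [-0.03  0.    1.72] turn az 0.02
```

Call:
play_rows(steps="0 0 0 -0.03 0 0.9 1;0 0 0 0 0 0.6 1;0 0 0 0 0 0.22 1;0 0 0 0 0 0 1;0 0 0 0 0 0 -1;0 0 0 0 0 0 -1;0 0 0 0 0 0 -1;0 0 0 0 0 0 -1;0 0 0 0 0 0 -1;0 0 0 0 0 0 -1;0 0 0 0 0 0 -1;0 0 0 0 0 0 -1", newtons=9)

```text
clock: 40.45
position: [422.5, 111.9, 6.1]
orientation: [0.675, 0.738, 0.0, 0.0]
wrist_force: [-0.1, -0.2, 5.2]
gripper_width: 0.609
grasp_force: 9.0
```

```bash
python3 -c "
from h import *
st()
"
```

```text
t 40.45 pos [422.5 111.9   6.1] yaw -84.84 z [0.0005 0.0001] q [ 0.08  0.52  2.01  0.    0.61 -0.01] F [-0.1 -0.2  5.2] grip 56.0 9.0
```

Call:
play_rows(steps="0 0 0 0 0 -0.4 -1;0 0 0 0 0 -0.8 -1;0 0 0 0 0 -0.9 -1;0 0 0 0 0 -0.8 -1;0 0 0 -0.1 0.4 0 -1;0 0 0 -0.13 0.7 0 -1;0 0 0 -0.15 0.9 0 -1;0 0 0 -0.15 0.9 0 -1;0 0 0 -0.15 0.9 0 -1;0 0 0 -0.15 0.9 0 -1;0 0 0 -0.15 0.9 0 -1;0 0 0 -0.15 0.9 0 -1")

```text
clock: 41.95
position: [620.3, 95.3, 91.0]
orientation: [0.675, 0.738, -0.001, -0.001]
wrist_force: [1.1, -0.8, -1.3]
gripper_width: 0.611
grasp_force: 9.0
```

Call:
play_rows(steps="0 0 0.32 -0.1 0.7 0 -1;0 0 0 -0.05 0.38 0 -1;0 0 0 0 0 0 -1;0 0 0 0 0 0 -1")

```text
clock: 42.45
position: [651.5, 93.7, 91.7]
orientation: [0.685, 0.729, -0.001, -0.001]
wrist_force: [-0.3, 0.1, -2.4]
gripper_width: 0.609
grasp_force: 9.0
```

```bash
python3 -c "
from h import *
w=world(0,88)
go(w[0],w[1]+.2,56,-86.5)
"
```

```text
t 42.45 pos [651.5  93.7  91.7] yaw -86.44 z [-0.0021  0.    ] q [ 0.03  0.7   1.29  0.    1.15 -0.04] F [-0.3  0.1 -2.4] grip 56.0 9.0
shift units [0.04 0.04 1.19] turn az 0.01
```

Call:
play_rows(steps="0 0 0 0.03 0.03 0.4 -1;0 0 0 0 0 0.4 -1;0 0 0 0 0 0.25 -1;0 0 0 0 0 0.1 -1;0 0 0 0 0 0 -1;0 0 0 0 0 0 -1")

```text
clock: 43.2
position: [653.3, 94.7, 58.9]
orientation: [0.685, 0.729, 0.0, 0.0]
wrist_force: [-1.0, -0.2, -1.5]
gripper_width: 0.609
grasp_force: 9.0
```

```bash
python3 -c "
from h import *
w=world(0,88)
go(w[0],w[1]-.3,56,-86.5)
"
```

```text
t 43.2 pos [653.3  94.7  58.9] yaw -86.44 z [0.0009 0.0001] q [ 0.03  0.74  1.32  0.    1.08 -0.03] F [-1.  -0.2 -1.5] grip 56.0 9.0
shift units [-0.01 -0.02  0.1 ] turn az 0.01
```

Call:
play_rows(steps="0 0 0 -0.01 -0.02 0.05 -1;0 0 0 0 0 0.05 -1;0 0 0 0 0 0 -1;0 0 0 0 0 0 -1")

```text
clock: 43.7
position: [652.5, 94.4, 56.1]
orientation: [0.685, 0.729, 0.0, 0.0]
wrist_force: [-2.4, -0.5, 4.9]
gripper_width: 0.608
grasp_force: 9.0
```

Call:
play_rows(steps="0 0 0 0 0 0 0.6;0 0 0 0 0 0 0.6;0 0 0 0 0 0 0.6;0 0 0 0 0 -0.4 0.6;0 0 0 0 0 -0.8 0.6;0 0 0 -0.5 -0.7 -1 1;0 0 0 -0.8 -1 -1 1;0 0 0 -0.8 -1 -1 1;0 0 0 -0.8 -1 -1 1;0 0 0 -0.8 -1 -1 1;0 0 0 -0.8 -1 -1 1;0 0 0 -0.75 -1 0 1")

```text
clock: 45.2
position: [461.8, -76.4, 274.8]
orientation: [0.685, 0.729, 0.001, 0.003]
wrist_force: [-0.4, -0.4, -0.7]
gripper_width: 0.999
grasp_force: 0.0
```

Call:
play_rows(steps="0 0 0 0 -0.4 0 1;0 0 0 0 0 0 1;0 0 0 0 0 0 1")

```text
clock: 45.58
position: [450.3, -75.4, 271.4]
orientation: [0.684, 0.729, 0.0, -0.0]
wrist_force: [-0.1, -0.7, 0.5]
gripper_width: 1.003
grasp_force: 0.0
```

```bash
python3 -c "
from h import *
cp,p=shot('w11')
for z in(46,96):
  for t in tins(cp,p,z): print(z,*t,shelf(t[1]))
"
```

```text
t 45.58 pos [450.3 -75.4 271.4] yaw -86.39 z [0.0003 0.0004] q [-0.33  0.18  1.62  0.    1.34 -0.4 ] F [-0.1 -0.7  0.5] grip 92.3 0.0
46 150 [ 440.8 -116.1] [56.2 74.8] 2.0 [-224.3 -109.5]
46 150 [498.3  -5.8] [57.  74.7] 7.1 [-160.2   -2.9]
46 170 [ 441.3 -116.4] [55.  74.1] 2.1 [-223.8 -109.8]
46 170 [499.2  -5.3] [55.  73.7] 7.3 [-159.2   -2.5]
46 190 [499.3  -5.4] [54.7 72.8] 7.2 [-159.1   -2.6]
```

Tin 3 has been knocked to about (498.5, -5.6), so I use the new position.

Call:
play_rows(steps="0 0 -0.7 0 0 0 1;0 0 0 0.7 0.6 0.3 1;0 0 0 0.7 0.6 0.8 1;0 0 0 0.71 0.68 1 1;0 0 0 0 0 1 1;0 0 0 0 0 1 1;0 0 0 0 0 1 1;0 0 0 0 0 1 1;0 0 0 0 0 1 1;0 0 0 0 0 0 1;0 0 0 0 0 0 1")

```text
clock: 47.0
position: [498.6, -6.0, 59.0]
orientation: [0.662, 0.75, 0.0, 0.0]
wrist_force: [0.1, -0.6, 0.2]
gripper_width: 0.998
grasp_force: 0.0
```

```bash
python3 -c "
from h import *
go(498.6,-5.6,6,-82.9)
"
```

```text
t 47.0 pos [498.6  -6.   59. ] yaw -82.9 z [0.0009 0.    ] q [-0.17  0.5   1.81  0.    0.83 -0.29] F [ 0.1 -0.6  0.2] grip 91.8 0.0
shift units [ 0.01 -0.    1.77] turn az -0.0
```

Call:
play_rows(steps="0 0 0 0 0 0.9 1;0 0 0 0 0 0.6 1;0 0 0 0 0 0.27 1;0 0 0 0 0 0 1;0 0 0 0 0 0 -1;0 0 0 0 0 0 -1;0 0 0 0 0 0 -1;0 0 0 0 0 0 -1;0 0 0 0 0 0 -1;0 0 0 0 0 0 -1;0 0 0 0 0 0 -1;0 0 0 0 0 0 -1", newtons=9)

```text
clock: 48.5
position: [498.1, -6.3, 5.5]
orientation: [0.662, 0.749, 0.0, 0.0]
wrist_force: [0.3, 0.3, 4.3]
gripper_width: 0.609
grasp_force: 9.0
```

Call:
play_rows(steps="0 0 0 0 0 -0.4 -1;0 0 0 0 0 -0.8 -1;0 0 0 0 0 -0.9 -1;0 0 0 0 0 -0.8 -1;0 0 0 0 0.4 0 -1;0 0 0 -0.05 0.7 0 -1;0 0 0 -0.05 0.9 0 -1;0 0 0 -0.05 0.9 0 -1;0 0 0 -0.05 0.9 0 -1;0 0 0 -0.05 0.9 0 -1;0 0 0 0 0.4 0 -1;0 0 0.72 0 0.22 0 -1")

```text
clock: 50.0
position: [657.5, 6.2, 90.1]
orientation: [0.686, 0.728, -0.001, -0.001]
wrist_force: [-0.4, 0.2, -2.1]
gripper_width: 0.611
grasp_force: 9.0
```

Call:
play_rows(steps="0 0 0 0 0 0 -1;0 0 0 0 0 0 -1")

```text
clock: 50.25
position: [656.6, 6.0, 91.3]
orientation: [0.685, 0.729, -0.0, -0.001]
wrist_force: [0.3, -0.1, -1.2]
gripper_width: 0.612
grasp_force: 9.0
```

```bash
python3 -c "
from h import *
w=world(0,0)
go(w[0],w[1],56,-86.5)
"
```

```text
t 50.25 pos [656.6   6.   91.3] yaw -86.47 z [-0.0017  0.0003] q [-0.11  0.7   1.3   0.    1.14 -0.17] F [ 0.3 -0.1 -1.2] grip 56.3 9.0
shift units [0.02 0.05 1.18] turn az 0.01
```

Call:
play_rows(steps="0 0 0 0 0.03 0.4 -1;0 0 0 0 0 0.4 -1;0 0 0 0 0 0.25 -1;0 0 0 0 0 0.1 -1;0 0 0 0 0 0 -1;0 0 0 0 0 0 -1")

```text
clock: 51.0
position: [658.3, 6.0, 58.2]
orientation: [0.685, 0.728, 0.0, 0.0]
wrist_force: [-0.2, 0.5, -2.1]
gripper_width: 0.607
grasp_force: 9.0
```

```bash
python3 -c "
from h import *
w=world(0,0)
go(w[0],w[1]-.5,55.5,-86.5)
"
```

```text
t 51.0 pos [658.3   6.   58.2] yaw -86.53 z [0.0008 0.    ] q [-0.11  0.74  1.32  0.    1.08 -0.17] F [-0.2  0.5 -2.1] grip 55.9 9.0
shift units [ 0.01 -0.01  0.09] turn az -0.01
```

Call:
play_rows(steps="0 0 0 0.01 -0.01 0.05 -1;0 0 0 0 0 0.04 -1;0 0 0 0 0 0 -1;0 0 0 0 0 0 -1")

```text
clock: 51.5
position: [657.8, 6.3, 55.5]
orientation: [0.685, 0.728, 0.0, 0.0]
wrist_force: [-1.6, 0.5, 4.5]
gripper_width: 0.609
grasp_force: 9.0
```

Call:
play_rows(steps="0 0 0 0 0 0 0.6;0 0 0 0 0 0 0.6;0 0 0 0 0 0 0.6;0 0 0 0 0 -0.4 0.6;0 0 0 0 0 -0.8 0.6;0 0 0 -0.5 -0.7 -1 1;0 0 0 -0.8 -1 -1 1;0 0 0 -0.8 -1 -1 1;0 0 0 -0.8 -1 -1 1;0 0 0 -0.8 -1 -1 1;0 0 0 -0.8 -1 -1 1;0 0 0 -0.8 -1 0 1")

```text
clock: 53.0
position: [466.8, -165.9, 274.6]
orientation: [0.685, 0.728, 0.001, 0.003]
wrist_force: [0.6, 0.0, -0.6]
gripper_width: 1.004
grasp_force: 0.0
```

Call:
play_rows(steps="0 0 0 -0.45 -0.76 0 1;0 0 0 0 0 0 1;0 0 0 0 0 0 1")

```text
clock: 53.38
position: [445.3, -179.2, 271.7]
orientation: [0.685, 0.728, 0.0, 0.001]
wrist_force: [0.5, 0.6, 0.3]
gripper_width: 0.999
grasp_force: 0.0
```

```bash
python3 -c "
from h import *
cp,p=shot('w12')
for z in(46,96):
  for t in tins(cp,p,z): print(z,*t,shelf(t[1]))
"
```

```text
t 53.38 pos [ 445.3 -179.2  271.7] yaw -86.54 z [ 0.0013 -0.0002] q [-0.54  0.22  1.56  0.    1.35 -0.6 ] F [0.5 0.6 0.3] grip 91.9 0.0
46 150 [ 444. -244.] [56.  75.1] 2.5 [-228.8 -237.4]
46 150 [ 441.  -115.9] [56.1 74.6] 1.7 [-224.  -109.3]
46 170 [ 444. -244.] [55.8 75.1] 2.4 [-228.8 -237.4]
46 170 [ 441.  -115.9] [55.3 73.6] 2.2 [-224.  -109.3]
46 190 [ 443.9 -244.5] [55.4 73.8] 2.3 [-229.  -237.9]
46 190 [ 441.  -115.8] [55.2 73.3] 2.2 [-224.  -109.2]
```

Call:
play_rows(steps="0 0 0.27 0 0 0 1;0 0 0 0.7 0 0.3 1;0 0 0 0.7 -0.07 0.8 1;0 0 0 0.71 0 1 1;0 0 0 0 0 1 1;0 0 0 0 0 1 1;0 0 0 0 0 1 1;0 0 0 0 0 1 1;0 0 0 0 0 1 1;0 0 0 0 0 0 1;0 0 0 0 0 0 1")

```text
clock: 54.8
position: [441.1, -116.3, 58.8]
orientation: [0.694, 0.72, 0.0, 0.0]
wrist_force: [-0.4, 0.4, 0.1]
gripper_width: 0.998
grasp_force: 0.0
```

```bash
python3 -c "
from h import *
go(441,-116,6,-87.9)
"
```

```text
t 54.8 pos [ 441.1 -116.3   58.8] yaw -87.88 z [ 0.001  -0.0003] q [-0.43  0.44  1.92  0.    0.78 -0.46] F [-0.4  0.4  0.1] grip 91.8 0.0
shift units [ 0.01 -0.    1.76] turn az 0.0
```

Call:
play_rows(steps="0 0 0 0 0 0.9 1;0 0 0 0 0 0.6 1;0 0 0 0 0 0.26 1;0 0 0 0 0 0 1;0 0 0 0 0 0 -1;0 0 0 0 0 0 -1;0 0 0 0 0 0 -1;0 0 0 0 0 0 -1;0 0 0 0 0 0 -1;0 0 0 0 0 0 -1;0 0 0 0 0 0 -1;0 0 0 0 0 0 -1", newtons=9)

```text
clock: 56.3
position: [440.5, -116.3, 5.5]
orientation: [0.694, 0.72, 0.0, 0.0]
wrist_force: [0.2, -0.2, 4.8]
gripper_width: 0.61
grasp_force: 9.0
```

Call:
play_rows(steps="0 0 0 0 0 -0.4 -1;0 0 0 0 0 -0.8 -1;0 0 0 0 0 -0.9 -1;0 0 0 0 0 -0.8 -1;0 0 0 0.05 0.4 0 -1;0 0 0 0.09 0.7 0 -1;0 0 0 0.1 0.9 0 -1;0 0 0 0.1 0.9 0 -1;0 0 0 0.1 0.9 0 -1;0 0 0 0.1 0.9 0 -1;0 0 0 0.1 0.9 0 -1;0 0 0 0.1 0.9 0 -1")

```text
clock: 57.8
position: [635.0, -86.2, 90.3]
orientation: [0.694, 0.72, -0.001, -0.001]
wrist_force: [0.3, -0.5, -2.0]
gripper_width: 0.614
grasp_force: 9.0
```

Call:
play_rows(steps="0 0 0 0.1 0.7 0 -1;0 0 0 0.05 0.25 0 -1;0 0 -0.28 0 0 0 -1;0 0 0 0 0 0 -1;0 0 0 0 0 0 -1")

```text
clock: 58.42
position: [662.2, -81.6, 92.4]
orientation: [0.685, 0.728, -0.0, -0.0]
wrist_force: [-0.0, 0.1, -1.5]
gripper_width: 0.606
grasp_force: 9.0
```

```bash
python3 -c "
from h import *
w=world(0,-88)
go(w[0],w[1],56,-86.5)
"
```

```text
t 58.42 pos [662.2 -81.6  92.4] yaw -86.51 z [-0.0002  0.    ] q [-0.24  0.72  1.26 -0.    1.16 -0.3 ] F [-0.   0.1 -1.5] grip 55.7 9.0
shift units [0.02 0.04 1.21] turn az -0.0
```

Call:
play_rows(steps="0 0 0 0.01 0.03 0.4 -1;0 0 0 0 0 0.4 -1;0 0 0 0 0 0.25 -1;0 0 0 0 0 0.1 -1;0 0 0 0 0 0 -1;0 0 0 0 0 0 -1")

```text
clock: 59.18
position: [663.8, -81.0, 58.2]
orientation: [0.685, 0.728, 0.0, 0.0]
wrist_force: [0.8, 0.2, -1.4]
gripper_width: 0.608
grasp_force: 9.0
```

```bash
python3 -c "
from h import *
w=world(0,-88)
go(w[0],w[1]-.1,55.5,-86.5)
"
```

```text
t 59.17 pos [663.8 -81.   58.2] yaw -86.49 z [ 0.0008 -0.0001] q [-0.24  0.76  1.29  0.    1.1  -0.3 ] F [ 0.8  0.2 -1.4] grip 55.9 9.0
shift units [-0.   -0.02  0.09] turn az 0.0
```

Call:
play_rows(steps="0 0 0 0 -0.02 0.05 -1;0 0 0 0 0 0.04 -1;0 0 0 0 0 0 -1;0 0 0 0 0 0 -1")

```text
clock: 59.68
position: [663.0, -81.0, 55.5]
orientation: [0.685, 0.728, 0.0, 0.0]
wrist_force: [-1.2, -0.4, 2.6]
gripper_width: 0.609
grasp_force: 9.0
```

Call:
play_rows(steps="0 0 0 0 0 0 0.6;0 0 0 0 0 0 0.6;0 0 0 0 0 0 0.6;0 0 0 0 0 -0.4 0.6;0 0 0 0 0 -0.8 0.6;0 0 0 -0.6 -0.7 -1 1;0 0 0 -0.9 -1 -1 1;0 0 0 -0.9 -1 -1 1;0 0 0 -0.9 -1 -1 1;0 0 0 -0.9 -1 -1 1;0 0 0 -0.9 -1 -1 1;0 0 0 -0.9 -1 0 1")

```text
clock: 61.18
position: [473.3, -274.6, 274.9]
orientation: [0.685, 0.728, 0.0, 0.003]
wrist_force: [0.7, 0.2, -0.0]
gripper_width: 0.997
grasp_force: 0.0
```

Call:
play_rows(steps="0 0 0 -1 -1 0 1;0 0 0 0 0 0 1;0 0 0 0 0 0 1")

```text
clock: 61.55
position: [445.5, -304.6, 271.8]
orientation: [0.685, 0.728, 0.0, 0.0]
wrist_force: [-0.5, 0.9, -0.5]
gripper_width: 1.0
grasp_force: 0.0
```

```bash
python3 -c "
from h import *
cp,p=shot('w13')
for z in(46,96):
  for t in tins(cp,p,z): print(z,*t,shelf(t[1]))
"
```

```text
t 61.55 pos [ 445.5 -304.6  271.8] yaw -86.51 z [ 0.0011 -0.0002] q [-0.74  0.34  1.4   0.    1.4  -0.8 ] F [-0.5  0.9 -0.5] grip 92.0 0.0
46 150 [ 443.7 -243.8] [56.3 75.2] 2.4 [-229.1 -237.1]
46 170 [ 444.2 -243.9] [55.3 73.9] 2.4 [-228.6 -237.3]
46 190 [ 444.1 -243.9] [55.1 73.3] 2.4 [-228.7 -237.3]
```

Call:
play_rows(steps="0 0 0.22 0 0 0 1;0 0 0 0.7 0 0.3 1;0 0 0 0.7 0.03 0.8 1;0 0 0 0.62 0 1 1;0 0 0 0 0 1 1;0 0 0 0 0 1 1;0 0 0 0 0 1 1;0 0 0 0 0 1 1;0 0 0 0 0 1 1;0 0 0 0 0 0 1;0 0 0 0 0 0 1")

```text
clock: 62.98
position: [444.4, -244.3, 59.0]
orientation: [0.692, 0.722, 0.0, 0.001]
wrist_force: [-0.7, -0.3, 1.6]
gripper_width: 0.997
grasp_force: 0.0
```

```bash
python3 -c "
from h import *
go(444,-243.9,6,-87.6)
"
```

```text
t 62.98 pos [ 444.4 -244.3   59. ] yaw -87.56 z [ 0.0011 -0.0007] q [-0.65  0.51  1.79  0.    0.84 -0.7 ] F [-0.7 -0.3  1.6] grip 91.8 0.0
shift units [ 0.01 -0.02  1.77] turn az 0.01
```

Call:
play_rows(steps="0 0 0 0 -0.01 0.9 1;0 0 0 0 0 0.6 1;0 0 0 0 0 0.27 1;0 0 0 0 0 0 1;0 0 0 0 0 0 -1;0 0 0 0 0 0 -1;0 0 0 0 0 0 -1;0 0 0 0 0 0 -1;0 0 0 0 0 0 -1;0 0 0 0 0 0 -1;0 0 0 0 0 0 -1;0 0 0 0 0 0 -1", newtons=9)

```text
clock: 64.47
position: [443.5, -244.3, 5.2]
orientation: [0.692, 0.722, 0.0, 0.0]
wrist_force: [1.0, 0.1, 2.5]
gripper_width: 0.612
grasp_force: 9.0
```

Call:
play_rows(steps="0 0 0 0 0 -0.4 -1;0 0 0 0 0 -0.8 -1;0 0 0 0 0 -0.9 -1;0 0 0 0 0 -0.8 -1;0 0 0 0.12 0.4 0 -1;0 0 0 0.2 0.7 0 -1;0 0 0 0.25 0.9 0 -1;0 0 0 0.25 0.9 0 -1;0 0 0 0.25 0.9 0 -1;0 0 0 0.25 0.9 0 -1;0 0 0 0.25 0.9 0 -1;0 0 0 0.25 0.9 0 -1")

```text
clock: 65.97
position: [636.5, -180.2, 90.0]
orientation: [0.692, 0.722, -0.0, -0.001]
wrist_force: [1.1, -0.6, -1.8]
gripper_width: 0.612
grasp_force: 9.0
```

Call:
play_rows(steps="0 0 0 0.24 0.7 0 -1;0 0 0 0.12 0.38 0 -1;0 0 -0.22 0 0 0 -1;0 0 0 0 0 0 -1;0 0 0 0 0 0 -1")

```text
clock: 66.6
position: [667.2, -169.8, 92.1]
orientation: [0.685, 0.728, -0.0, -0.0]
wrist_force: [1.5, 1.0, -2.3]
gripper_width: 0.617
grasp_force: 9.0
```

```bash
python3 -c "
from h import *
w=world(0,-176)
go(w[0],w[1],56,-86.5)
"
```

```text
t 66.6 pos [ 667.2 -169.8   92.1] yaw -86.53 z [-0.0002  0.0001] q [-0.36  0.76  1.19 -0.    1.2  -0.42] F [ 1.5  1.  -2.3] grip 56.7 9.0
shift units [0.03 0.05 1.2 ] turn az -0.01
```

Call:
play_rows(steps="0 0 0 0.02 0.03 0.4 -1;0 0 0 0 0 0.4 -1;0 0 0 0 0 0.25 -1;0 0 0 0 0 0.1 -1;0 0 0 0 0 0 -1;0 0 0 0 0 0 -1")

```text
clock: 67.35
position: [668.9, -168.7, 57.9]
orientation: [0.685, 0.728, 0.0, 0.0]
wrist_force: [0.1, 0.5, -2.6]
gripper_width: 0.614
grasp_force: 9.0
```

```bash
python3 -c "
from h import *
w=world(0,-176)
go(w[0],w[1]-.3,55.3,-86.5)
"
```

```text
t 67.35 pos [ 668.9 -168.7   57.9] yaw -86.48 z [ 0.0008 -0.0002] q [-0.36  0.79  1.21  0.    1.14 -0.42] F [ 0.1  0.5 -2.6] grip 56.5 9.0
shift units [-0.01 -0.01  0.09] turn az 0.0
```

Call:
play_rows(steps="0 0 0 0 -0.01 0.05 -1;0 0 0 0 0 0.04 -1;0 0 0 0 0 0 -1;0 0 0 0 0 0 -1")

```text
clock: 67.85
position: [668.4, -168.7, 55.2]
orientation: [0.685, 0.728, 0.0, 0.0]
wrist_force: [-1.0, 1.3, 2.1]
gripper_width: 0.61
grasp_force: 9.0
```

Call:
play_rows(steps="0 0 0 0 0 0 0.6;0 0 0 0 0 0 0.6;0 0 0 0 0 0 0.6;0 0 0 0 0 -0.4 0.6;0 0 0 0 0 -0.8 0.6;0 0 0 0 0 -1 1;0 0 0 0 0 -1 1;0 0 0 0.5 0 -1 1;0 0 0 1 0 -1 1;0 0 0 1 0 -1 1;0 0 0 1 0 -1 1;0 0 0 1 0 -1 1")

```text
clock: 69.35
position: [659.8, -33.0, 303.0]
orientation: [0.685, 0.728, 0.0, 0.001]
wrist_force: [0.4, -0.8, -0.4]
gripper_width: 1.002
grasp_force: 0.0
```

Call:
play_rows(steps="0 0 0 0 0 0 1;0 0 0 0 0 0 1;0 0 0 0 0 0 1")

```text
clock: 69.72
position: [659.6, -35.0, 299.4]
orientation: [0.686, 0.728, -0.001, -0.001]
wrist_force: [0.3, -0.7, 1.0]
gripper_width: 0.995
grasp_force: 0.0
```

```bash
python3 -c "
from h import *
cp,p=shot('w14')
"
```

```text
t 69.72 pos [659.6 -35.  299.4] yaw -86.56 z [-0.0025  0.0002] q [-0.17  0.58  0.95 -0.    1.62 -0.23] F [ 0.3 -0.7  1. ] grip 91.5 0.0
```

View pics/w14.png

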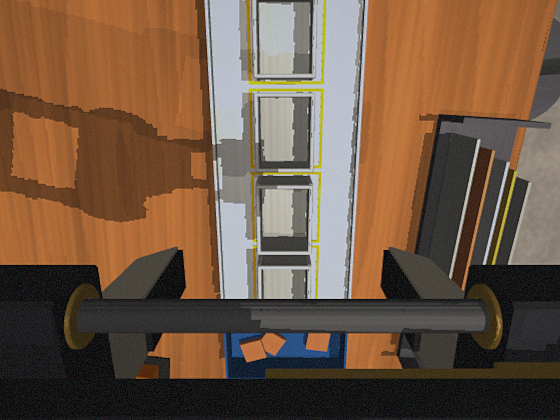

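The wrist view shows the row of tins standing one to a bay, inside the yellow outlines, with the blue tray's parts undisturbed. Next I check the red tray and the whole bench.

Call:
play_rows(steps="0 0 0 1 0 0 1;0 0 0 1 0 0 1;0 0 0 1 0 0 1;0 0 0 1 0 0 1;0 0 0 1 0 0 1;0 0 0 1 0 0 1;0 0 0 1 0 0 1;0 0 0 0 0 0 1;0 0 0 0 0 0 1")

```text
clock: 70.9
position: [647.3, 174.6, 300.2]
orientation: [0.685, 0.728, -0.001, -0.0]
wrist_force: [-0.1, -0.3, -0.5]
gripper_width: 0.998
grasp_force: 0.0
```

```bash
python3 -c "
from h import *
cp,p=shot('w15')
cv2.imwrite('pics/v15.png',cv2.resize(p[60:270,130:430,::-1],(800,560),interpolation=cv2.INTER_CUBIC))
"
```

```text
t 70.9 pos [647.3 174.6 300.2] yaw -86.53 z [-0.001  -0.0006] q [ 0.15  0.6   0.91 -0.    1.63  0.09] F [-0.1 -0.3 -0.5] grip 91.8 0.0
```

Call:
play_rows(steps="0 0 0 0 -1 0 1;0 0 0 0 -1 0 1;0 0 0 0 -1 0 1;0 0 0 0 -1 0 1;0 0 0 0 -1 0 1;0 0 0 0 -1 0 1;0 0 0 0 -1 0 1;0 0 0 0 0 0 1;0 0 0 0 0 0 1;0 0 0 0 0 0 1")

```text
clock: 72.2
position: [438.4, 162.5, 300.6]
orientation: [0.685, 0.728, 0.0, 0.0]
wrist_force: [0.2, 0.8, -0.3]
gripper_width: 1.003
grasp_force: 0.0
```

```bash
python3 -c "
from h import *
st()
a=capture('scene')[180:290,140:500,::-1]; b=capture('side')[100:400,190:400,::-1]
A=cv2.resize(a,(800,244),interpolation=cv2.INTER_CUBIC); B=cv2.rotate(b,cv2.ROTATE_90_CLOCKWISE); B=cv2.resize(B,(508,356),interpolation=cv2.INTER_CUBIC)
B=np.hstack([B,np.zeros((356,292,3),np.uint8)])
cv2.imwrite('pics/v16.png',np.vstack([A,B]))
"
```

```text
t 72.2 pos [438.4 162.5 300.6] yaw -86.54 z [0. 0.] q [0.19 0.18 1.53 0.   1.42 0.13] F [ 0.2  0.8 -0.3] grip 92.3 0.0
```

View pics/v15.png

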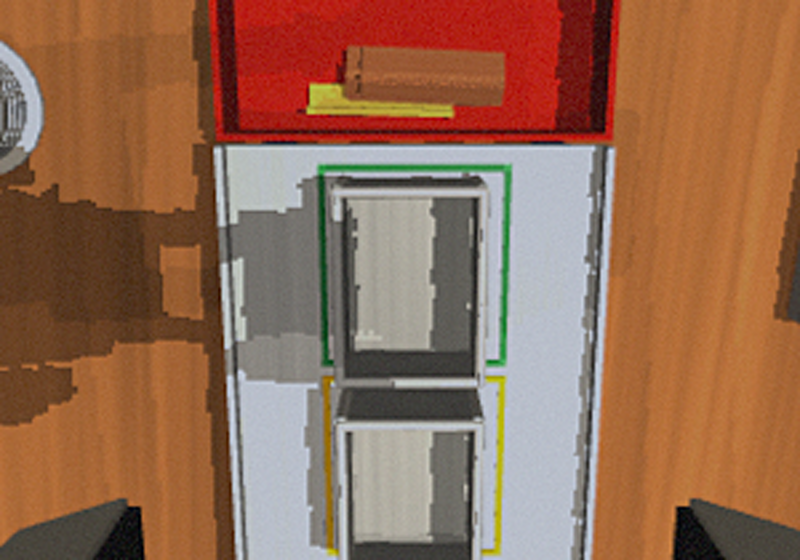

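View pics/v16.png

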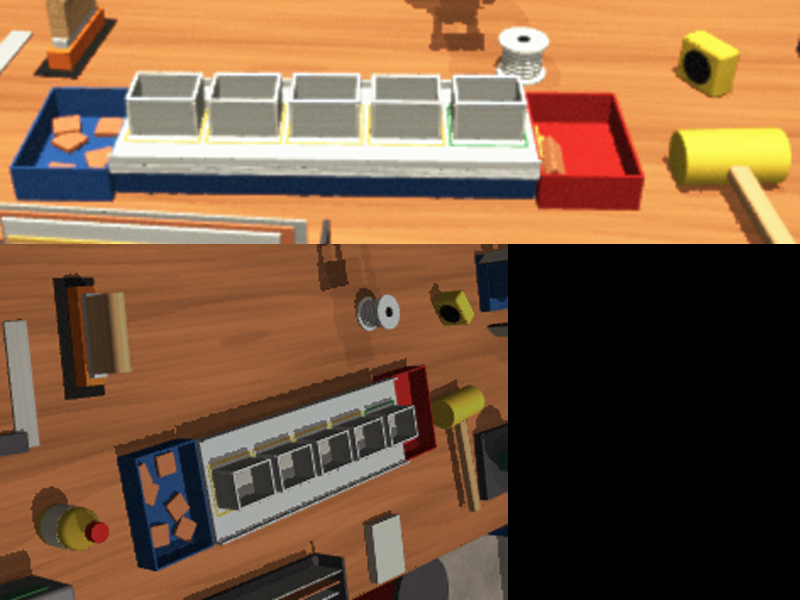

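The tray close-up shows the brass strip at (380,100), overlaid by what may be two nested copper strips at (425,75). The tin sits inside the green outline. The bench view shows five tins in five bays, the scraper on its mat, and the other things in place. I'll take one more close look from another angle to count the copper strips.

Call:
play_rows(steps="0 0 0 1 0.9 0.5 1;0 0 0 1 0.9 0.5 1;0 0 0 1 0.9 0.5 1;0 0 0 1 0.9 0.5 1;0 0 0 0 0.9 0.5 1;0 0 0 0 0.9 0.5 1;0 0 0 0 0 0 1;0 0 0 0 0 0 1")

```text
clock: 73.3
position: [591.6, 292.5, 210.8]
orientation: [0.685, 0.728, -0.0, -0.0]
wrist_force: [-0.4, -0.1, -0.2]
gripper_width: 1.001
grasp_force: 0.0
```

```bash
python3 -c "
from h import *
cp,p=shot('w17')
u,v=proj(cp,[*world(0,250),20]); u,v=int(u),int(v); print(u,v)
cr=p[max(0,v-70):v+70,max(0,u-90):u+90,::-1]
cv2.imwrite('pics/v17.png',cv2.resize(cr,None,fx=4,fy=4,interpolation=cv2.INTER_CUBIC))
"
```

```text
t 73.3 pos [591.6 292.5 210.8] yaw -86.49 z [-0.0006  0.    ] q [0.34 0.61 1.13 0.   1.4  0.28] F [-0.4 -0.1 -0.2] grip 92.1 0.0
333 218
```

View pics/v17.png

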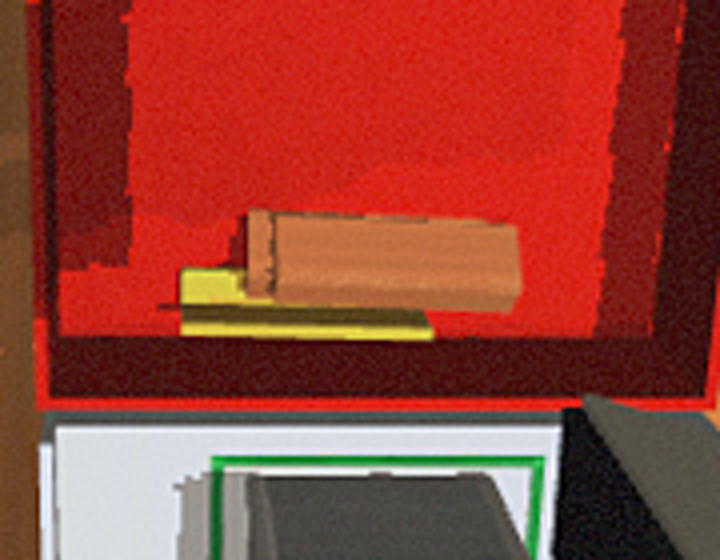

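The close-up shows two stacked copper strips (a step at (262,250)) lying on the brass one, so all three trimmings are in the red tray.

```bash
python3 -c "
from cell import job_done
print(job_done())"
```

```text
the job is handed in; nothing more can be done
None
```

The job is handed in: all three trimmings are in the red tray, the scraper stands in the middle of its mat, and five tins stand one to a bay from the green bay on, gripped at 9 N a side (about 73 s used).

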